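# Unload finished watch cassettes from a push-push burn-in station

### The arm

A 6-joint arm with a two-finger parallel gripper is mounted at the origin on the work surface. World frame = base frame: x ahead of the robot, y to its left, z up, the work surface at z = 0. Lengths are in m, angles in rad, forces in N, time in s.
With the tool pointing down it reaches from about 0.275 to 0.875 m from the base axis. Payload 12.5 kg.
Tool frame: the origin (TCP) lies midway between the tips of the shut fingers; the grasp point (between the pads) lies 19 mm behind it; z points along the fingers, x is the direction in which the jaws open and shut, and the axes are right-handed (so a half turn about z gives the same grasp; the last joint's range is limited). The gripper opens to 85 mm and grips with 20 to 120 N. Pads are 22 mm wide; open, the fingers measure 114 mm over their backs; the gripper's body (76 mm by 85 mm) begins 54 mm behind the grasp point. The pads swing forward as they close: fully open they stand 13 mm farther back than shut.
Start: joints at [1.05, 0.351, 1.652, -0, 1.139, -0.085], TCP at [0.232, 0.499, 0.231] pointing down, gripper open.
Joint ranges: [-2.75, 2.75], [-0.79, 2.1], [0.01, 2.65], [-1.57, 4.71], [0.07, 3.14], [-2.87, 2.87]. Speed limits (rad/s): [2.22, 2.22, 2.79, 3.14, 3.14, 3.14].

### API

Orientations are given as a unit quaternion [x, y, z, w].
In Python, from bench import * gives the robot as it stands.
- The arm moves only by the tool drive_tool, never from a script. Its argument "steps" is a list of rows, each an object with "hand": the finger opening in m, from 0 to 0.0854; "translation": the shift along the tool's x, y, z in m, a list of three; "turn": the turn about the tool's z in rad. In form: [{"hand": hand, "translation": [dx, dy, dz], "turn": turn}, ...]. A call has exactly 10 rows; each row shifts and turns the commanded pose from where the row before left it, along the tool's axes as they then stand; what a row does not reach is not made up. A row lasts 1/12 s, in which the tool goes at most 41.7 mm and 7.16 degrees, less where a joint would pass 70% of its speed; a pose out of reach is approached as far as the arm can. A call is refused whole if a number of a shift passes 0.0417 or a number of a turn 0.125, either way. A call with a gripper value outside its range is refused whole. The fingers move at their own pace and stop on an object; "grip_force" is the grip in N (left out, the last holds). Time passes only in rows, so rows that do not move let the fingers close, or fill a call up. It gives the time, the measured TCP pose, the force and the opening at its end, in the units of the state.
- observe(): the state, without advancing time (a new reading comes with each control period).
- camera(name): name is "scene" or "top" or "wrist"; returns a dict with "frame" (400x640x3 uint8, red, green, blue), "fx", "fy", "cx", "cy" (pixels), "R" (3x3) and "t" (3): a world point X has camera coordinates R X + t. Camera axes: x right, y down, z forward; pixel columns grow to the right and rows downward; lengths in m; the calibration is good to about 2 mm. A picture is of the moment at which its call begins. There is no depth.
- sign_off(): hands the job in, once; it reports no verdict.
The state is a dict: "t": time; "joint_pos": joint angles; "joint_vel": joint speeds; "joint_torque": joint torques, N m; "position": TCP position; "ee_rot": TCP orientation; "force": force on the tool from outside, world axes, zero at the start; "moment": the same for the moment, N m; "width": finger opening in m.
Only numpy, scipy, OpenCV 4.12 (cv2) and the standard library are available. Lean on these libraries where they do the work, as an engineer would, in place of code of your own. Each camera call takes 0.05 s, during which the arm holds its last target.

### The job

Open the burn-in station's clear sliding cover (its knob lock may or may not be on: if the cover will not move, turn the knob anticlockwise to free it), then eject every finished cassette by pressing it deeper until its push-push catch lets go, draw it out as it springs up, and put green-topped ones in the white foam tray and red-topped ones in the red bin. Leave the amber-topped cassette, which is still running, untouched in its bay, do not shift the other things lying on the bench, and slide the cover fully shut at the end.

Things in the scene. Friction and masses are not known exactly. Their poses are not given: they have to be found in the camera images.
- station: Burn-in station: light blue bench instrument, 210 x 430 mm (x, y), flat deck 100 mm above the table, fixed. Origin at the centre of its underside; its x axis points away from the robot (the cover slides along it), its y along the row of bays. Bay_1 to bay_6 are slots 22 x 46 mm (x, y) in the deck at x = -50 mm, y = 165, 113, 61, 9, -43, -95 mm; a cassette stands in its bay square to the station.
- cover (a joint): Clear sliding cover over all six bays, 104 x 321 mm, its top 17 mm above the deck. 0 = shut, 0.105 m = fully open (slid away from the robot, over the rear of the deck). Slides stiffly with about 1.5 N. When its lock holds, it moves only about 1.5 mm and stops hard.
- cover_rib (a point): Top centre of the black grip rib across the front of the cover: rib 12 mm thick (station x), 80 mm long (station y), 24 mm tall above the cover; top 41 mm above the deck. Moves with the cover. With the cover open the rib stands 59 mm behind the bay row.
- knob_top (a point): Top centre of the cover's lock knob, right of the bays: plain round knurled aluminium knob, 34 mm diameter, its grip 112 to 136 mm above the table. Nothing shows whether it locks: only trying the cover tells. Turns 1.4 rad between stops and stays where left (0.04 N m). Fully anticlockwise seen from above frees the cover, fully clockwise locks it; it starts anywhere and changes over about half way.
- bay_1 (a joint): Spring carriage under the cassette in this bay, with a push-push catch. 0 = caught down (lamp cap 10 mm above the deck, a fork holds the cassette by its shoulders), +0.006 m = pressed fully, -0.024 m = sprung up (cassette 34 mm above the deck, lifts out freely). About 5 N presses it; 4 to 6 mm deeper, then let go, and it springs up. Pressed fully from up and let go, it catches again.
- bay_2 (a joint): The same for this bay.
- bay_3 (a joint): The same for this bay.
- bay_4 (a joint): The same for this bay.
- bay_5 (a joint): The same for this bay.
- bay_6 (a joint): The same for this bay.
- green_a: Watch cassette with green (passed) lamp on top: grey holder 20 mm thick (its x), 60 mm tall (its z), a dark round watch on each broad face. Lower 18 mm (foot) 44 mm wide (its y), the 42 mm above 34 mm wide; top face 20 x 34 mm is all lamp. About 70 g. Origin at its centre, 30 mm above the foot. None if absent today. Caught in its bay the centre is 80 mm above the table, sprung up 104 mm.
- green_b: Watch cassette with green (passed) lamp on top: grey holder 20 mm thick (its x), 60 mm tall (its z), a dark round watch on each broad face. Lower 18 mm (foot) 44 mm wide (its y), the 42 mm above 34 mm wide; top face 20 x 34 mm is all lamp. About 70 g. Origin at its centre, 30 mm above the foot. None if absent today. Caught in its bay the centre is 80 mm above the table, sprung up 104 mm.
- green_c: Watch cassette with green (passed) lamp on top: grey holder 20 mm thick (its x), 60 mm tall (its z), a dark round watch on each broad face. Lower 18 mm (foot) 44 mm wide (its y), the 42 mm above 34 mm wide; top face 20 x 34 mm is all lamp. About 70 g. Origin at its centre, 30 mm above the foot. None if absent today. Caught in its bay the centre is 80 mm above the table, sprung up 104 mm.
- red_a: Watch cassette with red (failed) lamp on top: grey holder 20 mm thick (its x), 60 mm tall (its z), a dark round watch on each broad face. Lower 18 mm (foot) 44 mm wide (its y), the 42 mm above 34 mm wide; top face 20 x 34 mm is all lamp. About 70 g. Origin at its centre, 30 mm above the foot. None if absent today. Caught in its bay the centre is 80 mm above the table, sprung up 104 mm.
- red_b: Watch cassette with red (failed) lamp on top: grey holder 20 mm thick (its x), 60 mm tall (its z), a dark round watch on each broad face. Lower 18 mm (foot) 44 mm wide (its y), the 42 mm above 34 mm wide; top face 20 x 34 mm is all lamp. About 70 g. Origin at its centre, 30 mm above the foot. None if absent today. Caught in its bay the centre is 80 mm above the table, sprung up 104 mm.
- amber: Watch cassette with amber (still running) lamp on top: grey holder 20 mm thick (its x), 60 mm tall (its z), a dark round watch on each broad face. Lower 18 mm (foot) 44 mm wide (its y), the 42 mm above 34 mm wide; top face 20 x 34 mm is all lamp. About 70 g. Origin at its centre, 30 mm above the foot. None if absent today. Caught in its bay the centre is 80 mm above the table, sprung up 104 mm.
- foam_tray: White foam tray for passed cassettes, 140 x 160 x 30 mm (x, y, z), walls 12 mm, floor 12 mm thick, open on top. Loose, 0.35 kg. Origin at the centre of its underside.
- rework_bin: Red plastic bin for failed cassettes, 140 x 160 x 34 mm (x, y, z), walls and floor 5 mm, open on top. Loose, 0.4 kg. Origin at the centre of its underside.
- watch_1: Steel-grey round watch head lying on the bench, 43 mm across, 12 mm high. Not part of the job. Origin under its centre.
- swab_cup: Glass cup with wooden swab sticks, 60 mm across, 60 mm tall (sticks to 85 mm). Not part of the job.

How it is judged:
On the way, in this order (a step that is already met when the one before it is completed fails the run):
1. the cover is slid open (value of joint cover above 0.07 m), for 0.2 s.
2. every finished cassette lies in its tray: green in the foam tray, red in the red bin (x of green_a in the frame of foam_tray between -0.065 and 0.065 m and y of green_a in the frame of foam_tray between -0.075 and 0.075 m and z of each of green_a, green_b, green_c in the frame of foam_tray below 0.052 m and x of green_b in the frame of foam_tray between -0.065 and 0.065 m and y of green_b in the frame of foam_tray between -0.075 and 0.075 m and x of green_c in the frame of foam_tray between -0.065 and 0.065 m and y of green_c in the frame of foam_tray between -0.075 and 0.075 m and x of red_a in the frame of rework_bin between -0.065 and 0.065 m and y of red_a in the frame of rework_bin between -0.075 and 0.075 m and z of each of red_a, red_b in the frame of rework_bin below 0.052 m and x of red_b in the frame of rework_bin between -0.065 and 0.065 m and y of red_b in the frame of rework_bin between -0.075 and 0.075 m), for 0.2 s.
At the end, for the whole second after the job is handed in: Each green cassette rests in the foam tray and each red one in the red bin (centre within 65 mm in x and 75 mm in y of the tray's centre, under 52 mm above its underside, standing or lying); the amber one is within 5 mm of where it was; the cover is shut to within 6 mm (all of step 2 and linear speed of each of green_a, green_b, green_c, red_a, red_b below 0.03 m/s and value of joint cover below 0.006 m and distance of amber from where it was at the start of the episode below 0.005 m); the robot touches nothing.
It fails at once if the amber cassette, still running, is pressed or pulled (moved over 8 mm) (distance of amber from where it was at the start of the episode above 0.008 m).
It fails at once if a bystander (watch_1) is shifted over 30 mm (distance of watch_1 from where it was at the start of the episode above 0.03 m).
It fails at once if a bystander (swab_cup) is shifted over 30 mm (distance of swab_cup from where it was at the start of the episode above 0.03 m).
Of green_a, green_b, green_c, red_a, red_b only 3 to 5 are there at a start; the rules pass over those that are not, and their reading is None.
At some moment in a run one of foam_tray, rework_bin may be knocked a few centimetres aside while the robot is not near it.
Once in a run the grip may slacken for a moment while it holds something.
It also fails if it takes over 210 s, if anything falls off the work surface, if the arm or the gripper's body presses on something with over 40 N, if the wrist force passes 120 N, or if a joint passes its speed limit or range.

## Working session

There is one attempt and no reset: what is moved stays moved. The work goes in short steps, Python scripts to look and compute and a tool call to move; the robot and the scene stay as the last step left them, time stands still between calls to the robot, and variables do not carry over. Pictures are saved under pics/ and viewed, and the job is handed in when it is done.

Besides the shell and the picture viewer there is one more tool, called after "Emit:" by a JSON object that holds its "op" and its "data", one argument or row to a line. drive_tool: Moves the arm, as the interface text tells. Its arguments: {"type":"object","properties":{"steps":{"type":"array"},"grip_force":{"type":"number"}},"required":["steps"]}

```bash
mkdir -p pics; ls
python3 - <<'E'
from bench import *
import cv2
s=observe();print(s)
for n in ["scene","top","wrist"]:
    c=camera(n);cv2.imwrite(f"pics/{n}0.png",c["frame"][:,:,::-1]);print(n,c["fx"],c["fy"],c["cx"],c["cy"],c["R"],c["t"])
E
```

```text
pics
{'t': 0.0, 'joint_pos': array([ 1.05042478e+00,  3.51275112e-01,  1.65247315e+00,  5.15421017e-05,
        1.13906447e+00, -8.45937605e-02]), 'joint_vel': array([-1.05637349e-04, -8.08997251e-04, -1.19968588e-04, -1.67310139e-05,
        1.23900957e-03,  4.51623000e-04]), 'joint_torque': array([ 6.45388154e-04, -5.06112671e+01, -2.91409814e+01, -4.08841515e-05,
        4.52643944e-03,  4.21833448e-06]), 'position': array([0.23195382, 0.49831511, 0.23071847]), 'ee_rot': array([ 8.43248086e-01,  5.37524225e-01, -5.51146237e-04,  2.62557034e-04]), 'force': array([-0.60440801, -0.05322014, -0.20950456]), 'moment': array([ 0.00996552,  0.01367673, -0.0330785 ]), 'width': 0.08544321305314914}
scene 506.97697239984836 506.97697239984836 302.4655367774696 206.1016518899472 [[-0.75163807  0.65955115  0.00570005]
 [ 0.54271891  0.62335859 -0.56292118]
 [-0.37482849 -0.42001947 -0.82649093]] [ 0.40090197 -0.25399736  1.69532414]
top 375.59250171741445 375.59250171741445 322.4205930855989 203.02627732245642 [[-2.55678184e-02 -9.99671535e-01 -1.76338347e-03]
 [-9.97027737e-01  2.56283624e-02 -7.26558983e-02]
 [ 7.26772260e-02 -9.95105836e-05 -9.97355509e-01]] [0.01230667 0.52996635 0.99242501]
wrist 276.4408487936434 276.4408487936434 324.4033405688735 202.90933266493653 [[ 0.42274354  0.90624831 -0.00138202]
 [ 0.8734225  -0.40702339  0.26732958]
 [ 0.24170446 -0.11421894 -0.96360417]] [-0.54842965 -0.03498722  0.37805398]
```

View pics/scene0.png

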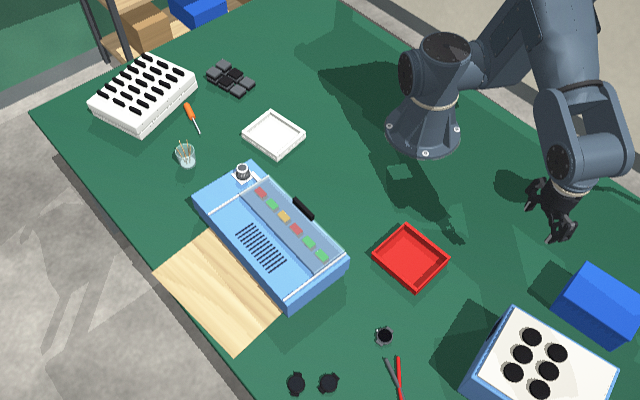

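View pics/top0.png

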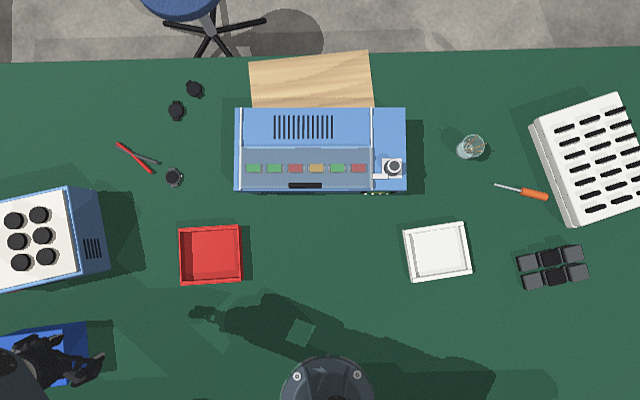

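View pics/wrist0.png

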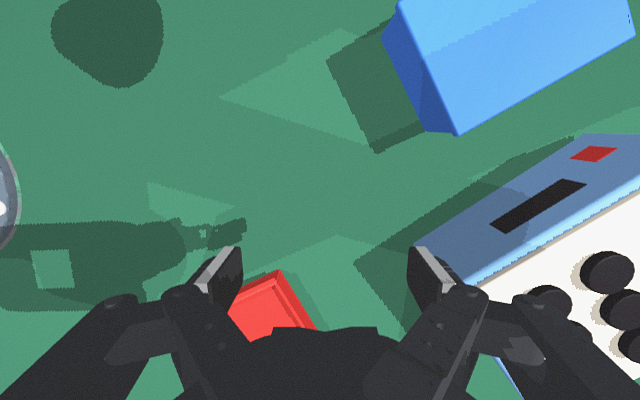

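The top view shows the station with six lamps at row ~168: green 253, green 274, red 295, amber 316, green 337 and red 358. The knob is at (393,167), the red bin at (210,254) and the white tray at (437,251). Next I'll measure these precisely.

```bash
cat > h.py <<'E'
from bench import *
import cv2, numpy as np
from scipy.optimize import least_squares
def unproj(c,u,v,z):
    d=np.array([(u-c["cx"])/c["fx"],(v-c["cy"])/c["fy"],1.0]); R=np.array(c["R"]);t=np.array(c["t"])
    o=-R.T@t; w=R.T@d; return o+w*(z-o[2])/w[2]
def proj(c,X):
    p=np.array(c["R"])@np.array(X)+np.array(c["t"]); return np.array([c["fx"]*p[0]/p[2]+c["cx"],c["fy"]*p[1]/p[2]+c["cy"]])
def blobs(mask,lo):
    n,l,s,ce=cv2.connectedComponentsWithStats(mask.astype(np.uint8))
    return [(s[i,4],ce[i],s[i,:4],(l==i)) for i in range(1,n) if s[i,4]>=lo]
def hsv(f): return cv2.cvtColor(f,cv2.COLOR_RGB2HSV).astype(int)
def save(n,f,box=None,k=1):
    if box: f=f[box[1]:box[3],box[0]:box[2]]
    cv2.imwrite("pics/"+n,cv2.resize(f,None,fx=k,fy=k,interpolation=cv2.INTER_NEAREST)[:,:,::-1])
E
python3 - <<'E'
from h import *
c=camera("top");f=c["frame"];H=hsv(f)
roi=np.zeros(f.shape[:2],bool);roi[160:177,240:372]=1
m=roi&((H[...,0]<82)|(H[...,0]>165))&(H[...,1]>70)
for a,ce,b,_ in blobs(m,20): print(a,ce,b,f[int(ce[1]),int(ce[0])],unproj(c,ce[0],ce[1],.11))
for nm,mask,z in [("red",(H[...,1]>150)&((H[...,0]<6)|(H[...,0]>174)),.034),("white",(H[...,1]<40)&(H[...,2]>190),.030)]:
    for a,ce,b,l in blobs(mask,300):
        mm=l.copy()
        r=cv2.minAreaRect(np.argwhere(l)[:,::-1].astype(np.float32))
        print(nm,a,ce,b,r,unproj(c,*r[0],z))
save("st.png",f,(225,95,415,205),4)
save("tr.png",f,(170,210,490,300),2.5)
E
```

```text
110 [252.61818182 167.5       ] [246 164  14   8] [110 174 125] [0.61585613 0.16878649 0.11      ]
110 [273.61818182 167.5       ] [267 164  14   8] [107 173 124] [0.61451456 0.11693605 0.11      ]
104 [295.  167.5] [289 164  13   8] [171 109 109] [0.61314888 0.06415349 0.11      ]
104 [316.  167.5] [310 164  13   8] [187 165 114] [0.61180786 0.01232389 0.11      ]
104 [337.  167.5] [331 164  13   8] [110 177 126] [ 0.6104671 -0.0394954  0.11     ]
104 [358.  167.5] [352 164  13   8] [173 107 110] [ 0.60912661 -0.09130437  0.11      ]
red 3587 [210.3074993  254.49010315] [178 225  66  60] ((210.33030700683594, 254.43666076660156), (57.60139846801758, 63.40434646606445), 87.27368927001953) [0.40110979 0.29683503 0.034     ]
white 7009 [593.77714367 156.44685404] [539  92 101 134] ((598.2740478515625, 157.89727783203125), (118.67973327636719, 84.6207504272461), 69.44395446777344) [ 0.63175018 -0.7448293   0.03      ]
white 3886 [ 35.72825528 239.91096243] [  0 189  76 100] ((30.56414794921875, 238.67547607421875), (86.79989624023438, 78.26119995117188), 79.3803482055664) [0.45450099 0.77441515 0.03      ]
white 3028 [437.74603699 251.14167768] [403 221  69  62] ((437.0946044921875, 251.56759643554688), (53.75846862792969, 62.14281463623047), 80.53767395019531) [ 0.39316384 -0.30049747  0.03      ]
```

```bash
python3 -c "
import cv2
f=cv2.imread('pics/scene0.png');cv2.imwrite('pics/sc_st.png',cv2.resize(f[150:320,180:360],None,fx=3.5,fy=3.5))"
```

```text
(no output)
```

View pics/st.png

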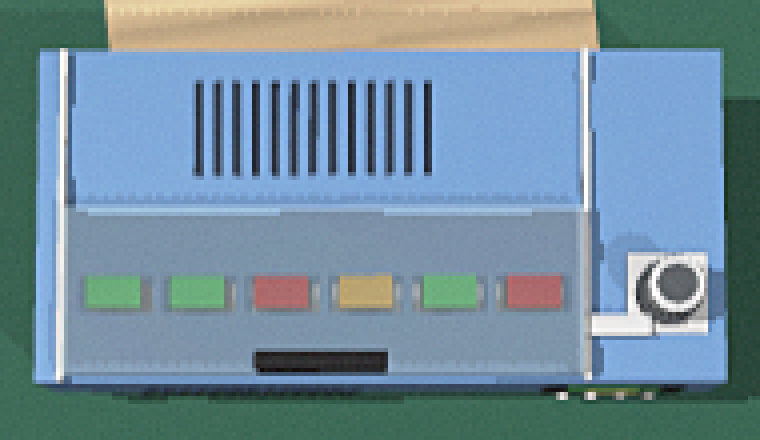

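View pics/sc_st.png

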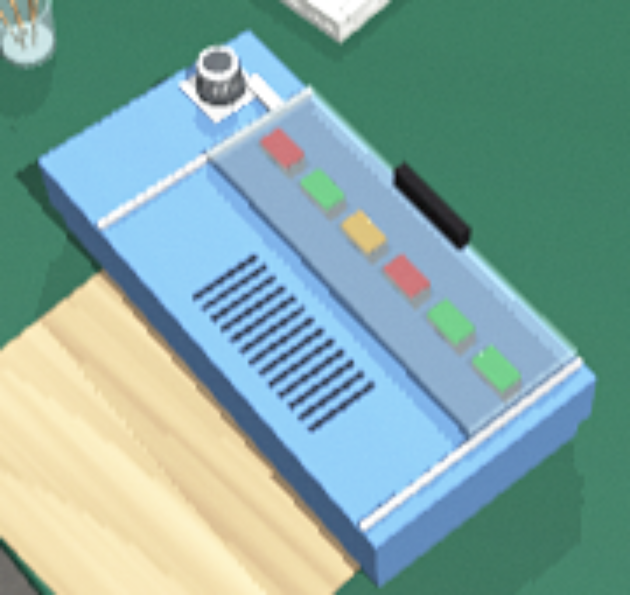

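View pics/tr.png

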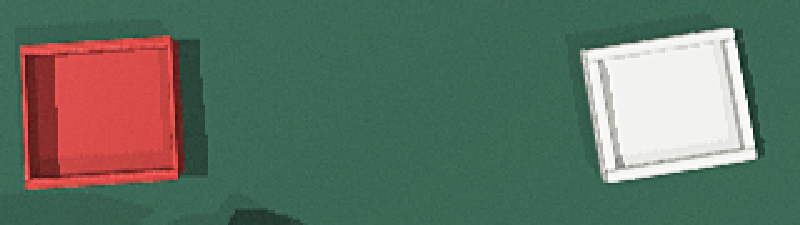

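```bash
cat >> h.py <<'E'
YAW=-0.026; ORG=np.array([0.6616,0.0023])
def st(x,y,z):
    c,s=np.cos(YAW),np.sin(YAW); return np.array([ORG[0]+c*x-s*y,ORG[1]+s*x+c*y,z])
BAY=dict(zip(range(1,7),[.165,.113,.061,.009,-.043,-.095]))
from scipy.spatial.transform import Rotation as Ro
def delta(T,o=None):
    o=o or observe(); R=Ro.from_quat(o["ee_rot"]).as_matrix()
    return np.round(R.T@(np.array(T)-o["position"])*1000,1)
def ang():
    R=Ro.from_quat(observe()["ee_rot"]).as_matrix(); return np.arctan2(R[1,0],R[0,0])
E
python3 - <<'E'
from h import *
c=camera("top")
print("rib",unproj(c,305,185.25,.141),"model",st(-.096,.035,.141))
for z in(.136,.138):print("knob",unproj(c,394.5,165.75,z))
for i in BAY: print(i,proj(c,st(-.05,BAY[i],.11)), st(-.05,BAY[i],0))
for p in [(-.105,-.215),(-.105,.215),(.105,.215),(.105,-.215)]: print(proj(c,st(*p,.1)))
d=camera("scene")
H=hsv(d["frame"]);f=d["frame"]
roi=np.zeros(f.shape[:2],bool);roi[180:270,245:335]=1
m=roi&((H[...,0]<82)|(H[...,0]>165))&(H[...,1]>50)
for a,ce,b,_ in blobs(m,15): print(a,ce,unproj(d,*ce,.108))
for i in BAY: print(i,proj(d,st(-.05,BAY[i],.11)))
E
```

```text
rib [0.56465733 0.0390448  0.141     ] model [0.56654234 0.03978389 0.141     ]
knob [ 0.6067793  -0.17639575  0.136     ]
knob [ 0.60644265 -0.17600303  0.138     ]
1 [252.71607019 167.47732073] [0.61590642 0.16854409 0.        ]
2 [273.76950447 167.48007309] [0.61455457 0.11656166 0.        ]
3 [294.82716524 167.48282601] [0.61320272 0.06457924 0.        ]
4 [315.88905379 167.48557947] [0.61185087 0.01259681 0.        ]
5 [336.95517138 167.48833349] [ 0.61049903 -0.03938561  0.        ]
6 [358.02551929 167.49108807] [ 0.60914718 -0.09136804  0.        ]
[406.12326553 190.10592113]
[233.04988747 190.06465483]
[234.52276715 107.36087395]
[404.81185685 107.33433149]
1790 [314.60391061 199.58938547] [0.51437142 0.02828645 0.108     ]
78 [260.3974359 191.8974359] [ 0.61096578 -0.0905368   0.108     ]
89 [271.62921348 203.65168539] [ 0.61256986 -0.03912923  0.108     ]
82 [283.42682927 215.87804878] [0.61395206 0.01286326 0.108     ]
84 [295.83333333 228.27380952] [0.61441553 0.06467789 0.108     ]
99 [308.45454545 241.45454545] [0.61601821 0.11700329 0.108     ]
100 [321.51 255.08] [0.61760322 0.16929794 0.108     ]
1 [321.82750706 254.12696047]
2 [308.77252159 240.63908   ]
3 [296.15043537 227.59845345]
4 [283.94006738 214.98319743]
5 [272.12159621 202.77283329]
6 [260.67645272 190.94817613]
```

Emit:
{"op": "drive_tool", "data": {
  "steps": [
    {"hand":0.05,"translation":[0,0,0],"turn":0.116},
    {"hand":0.05,"translation":[0,0,0],"turn":0.116},
    {"hand":0.05,"translation":[0,0,0],"turn":0.116},
    {"hand":0.05,"translation":[0,0,0],"turn":0.116},
    {"hand":0.05,"translation":[0,0,0],"turn":0.116},
    {"hand":0.05,"translation":[0,0,0],"turn":0.116},
    {"hand":0.05,"translation":[0,0,0],"turn":0.116},
    {"hand":0.05,"translation":[0,0,0],"turn":0.116},
    {"hand":0.05,"translation":[0,0,0],"turn":0.116},
    {"hand":0.05,"translation":[0,0,0],"turn":0.117}
  ]
}}

```text
t: 1.13
position: [0.2321, 0.4986, 0.2312]
ee_rot: [1.0, -0.016, -0.0, 0.0]
force: [0.6, 0.5, 0.4]
width: 0.05
```

```bash
python3 -c "
from h import *
print(delta([.566,.039,.2]),ang())"
```

```text
[348.3 448.7  31.3] -0.03173725734441174
```

Emit:
{"op": "drive_tool", "data": {
  "steps": [
    {"hand":0.05,"translation":[0.024,0.031,0],"turn":-0.006},
    {"hand":0.05,"translation":[0.024,0.031,0],"turn":0},
    {"hand":0.05,"translation":[0.024,0.031,0],"turn":0},
    {"hand":0.05,"translation":[0.024,0.031,0],"turn":0},
    {"hand":0.05,"translation":[0.024,0.031,0],"turn":0},
    {"hand":0.05,"translation":[0.024,0.031,0],"turn":0},
    {"hand":0.05,"translation":[0.024,0.031,0],"turn":0},
    {"hand":0.05,"translation":[0.024,0.031,0],"turn":0},
    {"hand":0.05,"translation":[0.024,0.031,0],"turn":0},
    {"hand":0.05,"translation":[0.024,0.031,0],"turn":0}
  ]
}}

```text
t: 1.97
position: [0.4665, 0.1819, 0.2314]
ee_rot: [1.0, -0.01, 0.0, -0.0]
force: [0.1, 1.1, 0.2]
width: 0.0502
```

```bash
python3 -c "
from h import *
print(delta([.566,.039,.16]),ang())"
```

```text
[102.3 140.9  71.5] -0.020043092374724472
```

Emit:
{"op": "drive_tool", "data": {
  "steps": [
    {"hand":0.05,"translation":[0.017,0.024,0],"turn":0},
    {"hand":0.05,"translation":[0.017,0.024,0.01],"turn":0},
    {"hand":0.05,"translation":[0.017,0.024,0.01],"turn":0},
    {"hand":0.05,"translation":[0.017,0.024,0.01],"turn":0},
    {"hand":0.05,"translation":[0.017,0.024,0.01],"turn":0},
    {"hand":0.05,"translation":[0.017,0.021,0.01],"turn":0.006},
    {"hand":0.05,"translation":[0,0,0.01],"turn":0},
    {"hand":0.05,"translation":[0,0,0.01],"turn":0},
    {"hand":0.05,"translation":[0,0,0],"turn":0},
    {"hand":0.05,"translation":[0,0,0],"turn":0}
  ]
}}

```text
t: 2.8
position: [0.5642, 0.0414, 0.161]
ee_rot: [1.0, -0.013, -0.001, -0.0]
force: [0.6, 0.4, -0.1]
width: 0.05
```

```bash
python3 -c "
from h import *
print(delta([.566,.039,.125]),ang())
c=camera('wrist');save('w1.png',c['frame']); print(proj(c,st(-.096,.035,.141)))"
```

```text
[ 1.9  2.4 36. ] -0.025135803407744402
[327.71823672 238.34341586]
```

View pics/w1.png

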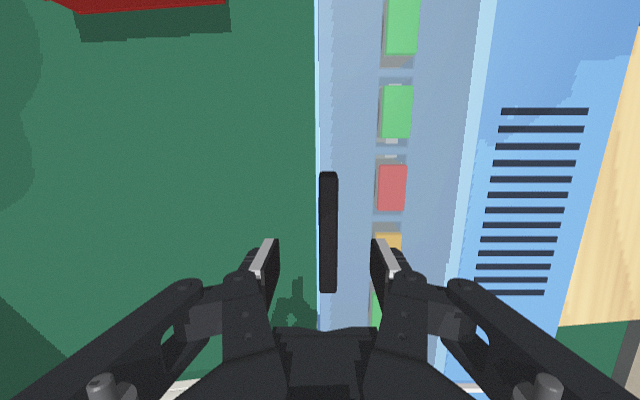

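The rib is centred between the fingers at (328,232). I'll descend and grip it.

Emit:
{"op": "drive_tool", "data": {
  "grip_force": 30,
  "steps": [
    {"hand":0.05,"translation":[0.001,0,0.01],"turn":0},
    {"hand":0.05,"translation":[0.001,0,0.01],"turn":0},
    {"hand":0.05,"translation":[0,0,0.01],"turn":0},
    {"hand":0.05,"translation":[0,0,0.005],"turn":0},
    {"hand":0.0,"translation":[0,0,0],"turn":0},
    {"hand":0.0,"translation":[0,0,0],"turn":0},
    {"hand":0.0,"translation":[0,0,0],"turn":0},
    {"hand":0.0,"translation":[0,0,0],"turn":0},
    {"hand":0.0,"translation":[0,0,0],"turn":0},
    {"hand":0.0,"translation":[0,0,0],"turn":0}
  ]
}}

```text
t: 3.68
position: [0.5671, 0.0407, 0.1267]
ee_rot: [1.0, -0.013, 0.0, -0.0]
force: [-0.7, 0.1, 1.4]
width: 0.0112
```

Emit:
{"op": "drive_tool", "data": {
  "steps": [
    {"hand":0.0,"translation":[0.001,0,0],"turn":0},
    {"hand":0.0,"translation":[0.001,0,0],"turn":0},
    {"hand":0.0,"translation":[0.001,0,0],"turn":0},
    {"hand":0.0,"translation":[0.001,0,0],"turn":0},
    {"hand":0.0,"translation":[0.0,0,0],"turn":0},
    {"hand":0.0,"translation":[0,0,0],"turn":0},
    {"hand":0.0,"translation":[0,0,0],"turn":0},
    {"hand":0.0,"translation":[0,0,0],"turn":0},
    {"hand":0.0,"translation":[0,0,0],"turn":0},
    {"hand":0.0,"translation":[0,0,0],"turn":0}
  ]
}}

```text
t: 4.52
position: [0.5701, 0.0406, 0.1266]
ee_rot: [1.0, -0.013, -0.001, -0.0]
force: [-7.0, 0.7, 7.4]
width: 0.0114
```

Emit:
{"op": "drive_tool", "data": {
  "steps": [
    {"hand":0.0,"translation":[0.001,0,0],"turn":0},
    {"hand":0.0,"translation":[0.001,0,0],"turn":0},
    {"hand":0.0,"translation":[0.001,0,0],"turn":0},
    {"hand":0.0,"translation":[0.0,0,0],"turn":0},
    {"hand":0.0,"translation":[0.0,0,0],"turn":0},
    {"hand":0.0,"translation":[0,0,0],"turn":0},
    {"hand":0.0,"translation":[0,0,0],"turn":0},
    {"hand":0.0,"translation":[0,0,0],"turn":0},
    {"hand":0.0,"translation":[0,0,0],"turn":0},
    {"hand":0.0,"translation":[0,0,0],"turn":0}
  ]
}}

```text
t: 5.35
position: [0.5716, 0.0407, 0.1266]
ee_rot: [1.0, -0.013, -0.003, -0.0]
force: [-17.7, 1.1, 15.7]
width: 0.0114
```

```bash
python3 -c "
from h import *
o=observe();print(o['force'],o['position'],o['width'])
c=camera('top');save('t2.png',c['frame'],(225,95,415,205),4)"
```

```text
[-17.68755415   1.11371561  15.66847885] [0.57156027 0.04073162 0.12656826] 0.011441189177781122
```

View pics/t2.png

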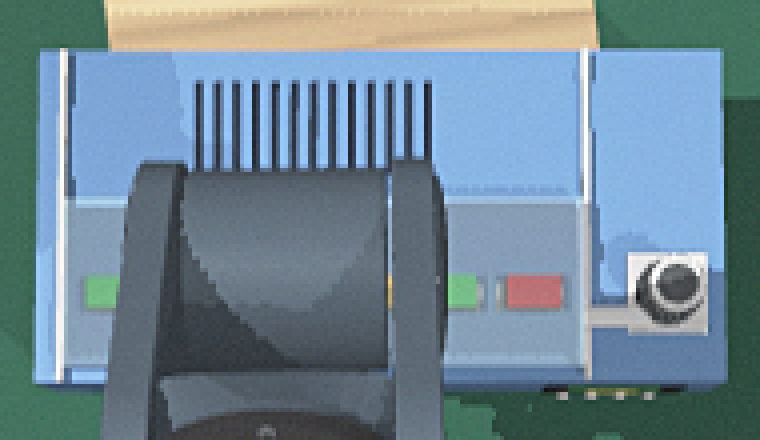

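Locked: the cover stopped after a small movement, with the force climbing to 17 N. I'll relieve the push, release the rib and go to the knob.

Emit:
{"op": "drive_tool", "data": {
  "steps": [
    {"hand":0.0,"translation":[-0.003,0,0],"turn":0},
    {"hand":0.0,"translation":[-0.003,0,0],"turn":0},
    {"hand":0.05,"translation":[0,0,0],"turn":0},
    {"hand":0.05,"translation":[0,0,0],"turn":0},
    {"hand":0.05,"translation":[0.0,0,0],"turn":0},
    {"hand":0.05,"translation":[0,0,-0.02],"turn":0},
    {"hand":0.05,"translation":[0,0,-0.02],"turn":0},
    {"hand":0.05,"translation":[0,0,-0.02],"turn":0},
    {"hand":0.05,"translation":[0,0,0],"turn":0},
    {"hand":0.05,"translation":[0,0,0],"turn":0}
  ]
}}

```text
t: 6.23
position: [0.5684, 0.0406, 0.1869]
ee_rot: [1.0, -0.013, 0.001, 0.0]
force: [-0.3, -1.0, -0.8]
width: 0.0501
```

```bash
python3 -c "
from h import *
c=camera('top');d=camera('scene')
save('s2.png',d['frame'],(215,150,285,210),10)
print(unproj(c,392,168.25,.1),unproj(c,394.5,165.75,.137))
print(delta([.607,-.176,.186]),ang())"
```

```text
[ 0.60670703 -0.17698457  0.1       ] [ 0.60661098 -0.17619939  0.137     ]
[ 45.1 215.5  -0.7] -0.02602579219112197
```

View pics/s2.png

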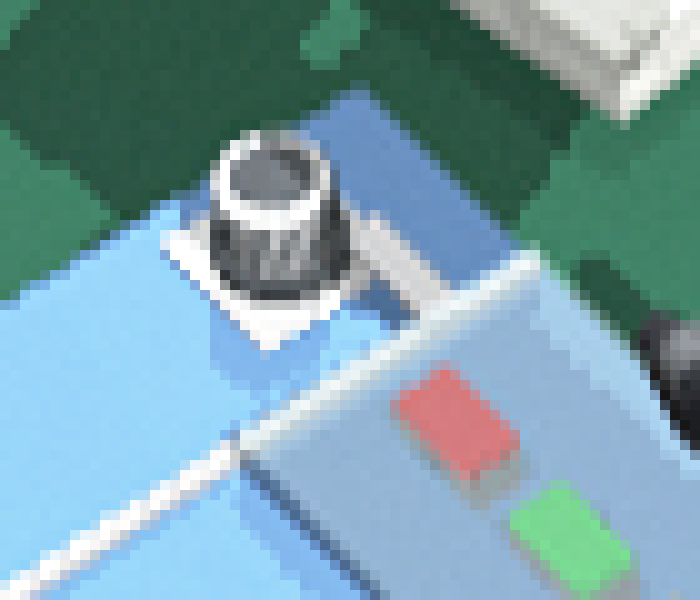

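Emit:
{"op": "drive_tool", "data": {
  "steps": [
    {"hand":0.06,"translation":[0.0075,0.036,0],"turn":0},
    {"hand":0.06,"translation":[0.0075,0.036,0],"turn":0},
    {"hand":0.06,"translation":[0.0075,0.036,0],"turn":0},
    {"hand":0.06,"translation":[0.0075,0.036,0],"turn":0},
    {"hand":0.06,"translation":[0.0075,0.036,0],"turn":0},
    {"hand":0.06,"translation":[0.0075,0.036,0],"turn":0},
    {"hand":0.06,"translation":[0,0,0],"turn":0.12},
    {"hand":0.06,"translation":[0,0,0],"turn":0.12},
    {"hand":0.06,"translation":[0,0,0],"turn":0.12},
    {"hand":0.06,"translation":[0,0,0],"turn":0.12}
  ]
}}

```text
t: 7.17
position: [0.6067, -0.1766, 0.1847]
ee_rot: [0.967, -0.253, -0.001, -0.0]
force: [0.9, 0.4, -0.2]
width: 0.0598
```

Emit:
{"op": "drive_tool", "data": {
  "steps": [
    {"hand":0.06,"translation":[0,0,0],"turn":0.12},
    {"hand":0.06,"translation":[0,0,0],"turn":0.12},
    {"hand":0.06,"translation":[0,0,0.0],"turn":0},
    {"hand":0.06,"translation":[0,0,0],"turn":0},
    {"hand":0.06,"translation":[0,0,0],"turn":0},
    {"hand":0.06,"translation":[0,0,0],"turn":0},
    {"hand":0.06,"translation":[0,0,0],"turn":0},
    {"hand":0.06,"translation":[0,0,0],"turn":0},
    {"hand":0.06,"translation":[0,0,0],"turn":0},
    {"hand":0.06,"translation":[0,0,0],"turn":0}
  ]
}}

```text
t: 8.0
position: [0.6072, -0.1765, 0.1863]
ee_rot: [0.931, -0.364, 0.0, 0.0]
force: [-0.2, -0.2, -0.8]
width: 0.0603
```

```bash
python3 -c "
from h import *
print(delta([.6068,-.1765,.115]),ang())
c=camera('wrist');save('w2.png',c['frame']); print(proj(c,[.6068,-.1765,.136]))"
```

```text
[-0.3  0.3 71.3] -0.7455130970970016
[322.64672205 221.23187035]
```

View pics/w2.png

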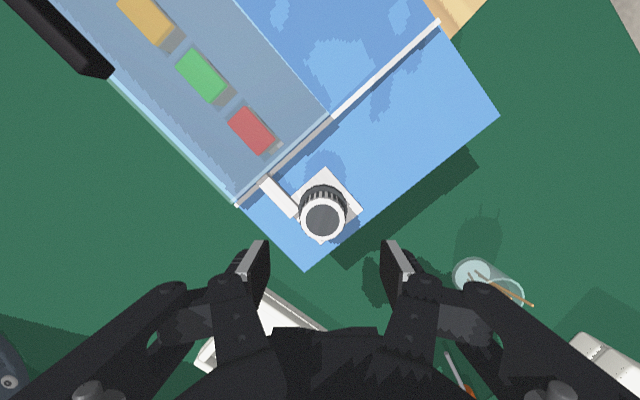

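Emit:
{"op": "drive_tool", "data": {
  "grip_force": 30,
  "steps": [
    {"hand":0.06,"translation":[0,0,0.012],"turn":0},
    {"hand":0.06,"translation":[0,0,0.012],"turn":0},
    {"hand":0.06,"translation":[0,0,0.012],"turn":0},
    {"hand":0.06,"translation":[0,0,0.012],"turn":0},
    {"hand":0.06,"translation":[0,0,0.01],"turn":0},
    {"hand":0.06,"translation":[0,0,0.01],"turn":0},
    {"hand":0.0,"translation":[0,0,0],"turn":0},
    {"hand":0.0,"translation":[0,0,0],"turn":0},
    {"hand":0.0,"translation":[0,0,0],"turn":0},
    {"hand":0.0,"translation":[0,0,0],"turn":0}
  ]
}}

```text
t: 8.88
position: [0.6062, -0.1756, 0.1183]
ee_rot: [0.931, -0.364, -0.002, -0.0]
force: [-6.5, 4.5, -0.6]
width: 0.033
```

Emit:
{"op": "drive_tool", "data": {
  "steps": [
    {"hand":0.0,"translation":[0,0,0],"turn":0},
    {"hand":0.0,"translation":[0,0,0],"turn":-0.08},
    {"hand":0.0,"translation":[0,0,0],"turn":-0.08},
    {"hand":0.0,"translation":[0,0,0],"turn":-0.08},
    {"hand":0.0,"translation":[0,0,0],"turn":-0.08},
    {"hand":0.0,"translation":[0,0,0],"turn":-0.08},
    {"hand":0.0,"translation":[0,0,0],"turn":-0.08},
    {"hand":0.0,"translation":[0,0,0],"turn":-0.08},
    {"hand":0.0,"translation":[0,0,0],"turn":-0.08},
    {"hand":0.0,"translation":[0,0,0],"turn":-0.08}
  ]
}}

```text
t: 9.72
position: [0.607, -0.1759, 0.1184]
ee_rot: [1.0, -0.011, -0.0, -0.0]
force: [0.7, 3.1, -5.3]
width: 0.0327
```

```bash
python3 -c "
from h import *
o=observe();print(o['force'],o['moment'],o['position'],o['width'],ang())"
```

```text
[ 0.68757573  3.07768987 -5.34010898] [ 0.53225954 -0.01619309 -0.0645861 ] [ 0.6070383  -0.17591538  0.11841632] 0.03271284386099313 -0.022168404656385483
```

Emit:
{"op": "drive_tool", "data": {
  "steps": [
    {"hand":0.0,"translation":[0,0,0],"turn":-0.08},
    {"hand":0.0,"translation":[0,0,0],"turn":-0.08},
    {"hand":0.0,"translation":[0,0,0],"turn":-0.08},
    {"hand":0.0,"translation":[0,0,0],"turn":-0.08},
    {"hand":0.0,"translation":[0,0,0],"turn":-0.08},
    {"hand":0.0,"translation":[0,0,0],"turn":-0.08},
    {"hand":0.0,"translation":[0,0,0],"turn":-0.08},
    {"hand":0.0,"translation":[0,0,0],"turn":-0.08},
    {"hand":0.0,"translation":[0,0,0],"turn":-0.08},
    {"hand":0.0,"translation":[0,0,0],"turn":0}
  ]
}}

```text
t: 10.55
position: [0.6084, -0.1762, 0.1193]
ee_rot: [0.94, 0.342, 0.002, 0.001]
force: [4.6, 3.2, -1.1]
width: 0.0325
```

```bash
python3 -c "
from h import *
o=observe();print(o['force'],o['moment'],o['position'],o['width'],ang())"
```

```text
[ 4.60254817  3.21058787 -1.0646279 ] [ 0.48084107 -0.66339725 -0.16252761] [ 0.6084233  -0.17622367  0.1193254 ] 0.03251316359983642 0.6982316422467397
```

Emit:
{"op": "drive_tool", "data": {
  "steps": [
    {"hand":0.06,"translation":[0,0,0],"turn":0},
    {"hand":0.06,"translation":[0,0,0],"turn":0},
    {"hand":0.06,"translation":[0,0,0],"turn":0},
    {"hand":0.06,"translation":[0,0,-0.017],"turn":0},
    {"hand":0.06,"translation":[0,0,-0.017],"turn":0.12},
    {"hand":0.06,"translation":[0,0,-0.017],"turn":0.12},
    {"hand":0.06,"translation":[0,0,-0.017],"turn":0.12},
    {"hand":0.06,"translation":[0,0,0],"turn":0.12},
    {"hand":0.05,"translation":[0,0,0],"turn":0.12},
    {"hand":0.05,"translation":[0,0,0],"turn":0.12}
  ]
}}

```text
t: 11.38
position: [0.6072, -0.1767, 0.1868]
ee_rot: [1.0, -0.016, 0.0, 0.0]
force: [0.5, -0.8, 0.3]
width: 0.0498
```

Emit:
{"op": "drive_tool", "data": {
  "steps": [
    {"hand":0.05,"translation":[-0.0065,-0.036,0],"turn":0},
    {"hand":0.05,"translation":[-0.0065,-0.036,0],"turn":0},
    {"hand":0.05,"translation":[-0.0065,-0.036,0],"turn":0},
    {"hand":0.05,"translation":[-0.0065,-0.036,0],"turn":0},
    {"hand":0.05,"translation":[-0.0065,-0.036,0],"turn":0},
    {"hand":0.05,"translation":[-0.0065,-0.036,0],"turn":0},
    {"hand":0.05,"translation":[0,0,0],"turn":0},
    {"hand":0.05,"translation":[0,0,0],"turn":0},
    {"hand":0.05,"translation":[0,0,0],"turn":0},
    {"hand":0.05,"translation":[0,0,0],"turn":0}
  ]
}}

```text
t: 12.22
position: [0.5741, 0.0394, 0.1864]
ee_rot: [1.0, -0.014, 0.0, 0.0]
force: [0.0, -0.3, 0.4]
width: 0.0504
```

```bash
python3 -c "
from h import *
print(delta([.567,.0405,.127]),ang())
c=camera('wrist');save('w3.png',c['frame'])
c=camera('top');save('t3.png',c['frame'],(225,95,415,205),4)"
```

```text
[-7.1 -0.9 59.4] -0.027229411276902305
```

View pics/w3.png

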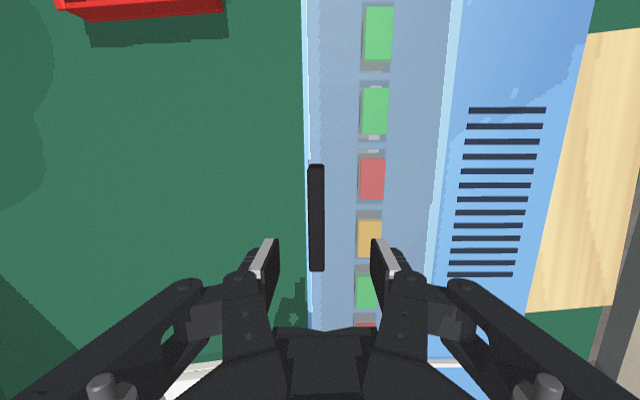

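View pics/t3.png

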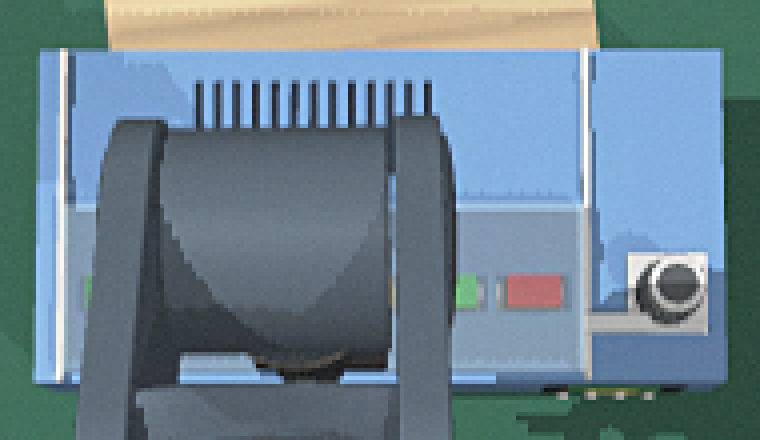

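Emit:
{"op": "drive_tool", "data": {
  "steps": [
    {"hand":0.05,"translation":[-0.007,-0.001,0],"turn":0},
    {"hand":0.05,"translation":[0,0,0.015],"turn":0},
    {"hand":0.05,"translation":[0,0,0.015],"turn":0},
    {"hand":0.05,"translation":[0,0,0.015],"turn":0},
    {"hand":0.05,"translation":[0,0,0.014],"turn":0},
    {"hand":0.0,"translation":[0,0,0],"turn":0},
    {"hand":0.0,"translation":[0,0,0],"turn":0},
    {"hand":0.0,"translation":[0,0,0],"turn":0},
    {"hand":0.0,"translation":[0,0,0],"turn":0},
    {"hand":0.0,"translation":[0,0,0],"turn":0}
  ]
}}

```text
t: 13.15
position: [0.5673, 0.0414, 0.1283]
ee_rot: [1.0, -0.013, 0.001, 0.0]
force: [-1.0, -2.1, 3.8]
width: 0.0111
```

Emit:
{"op": "drive_tool", "data": {
  "steps": [
    {"hand":0.0,"translation":[0.001,0,0],"turn":0},
    {"hand":0.0,"translation":[0.001,0,0],"turn":0},
    {"hand":0.0,"translation":[0.001,0,0],"turn":0},
    {"hand":0.0,"translation":[0.001,0,0],"turn":0},
    {"hand":0.0,"translation":[0.001,0,0],"turn":0},
    {"hand":0.0,"translation":[0.001,0,0],"turn":0},
    {"hand":0.0,"translation":[0.001,0,0],"turn":0},
    {"hand":0.0,"translation":[0,0,0],"turn":0},
    {"hand":0.0,"translation":[0,0,0],"turn":0},
    {"hand":0.0,"translation":[0,0,0],"turn":0}
  ]
}}

```text
t: 13.98
position: [0.5746, 0.0413, 0.1283]
ee_rot: [1.0, -0.013, 0.001, 0.0]
force: [0.3, -1.4, 6.0]
width: 0.0111
```

Now it's free. I'll slide it to about 104 mm.

Emit:
{"op": "drive_tool", "data": {
  "steps": [
    {"hand":0.0,"translation":[0.01,0,0],"turn":0},
    {"hand":0.0,"translation":[0.012,0,0],"turn":0},
    {"hand":0.0,"translation":[0.012,0,0],"turn":0},
    {"hand":0.0,"translation":[0.012,0,0],"turn":0},
    {"hand":0.0,"translation":[0.012,0,0],"turn":0},
    {"hand":0.0,"translation":[0.012,0,0],"turn":0},
    {"hand":0.0,"translation":[0.012,0,0],"turn":0},
    {"hand":0.0,"translation":[0.008,0,0],"turn":0},
    {"hand":0.0,"translation":[0.006,0,0],"turn":0},
    {"hand":0.0,"translation":[0,0,0],"turn":0}
  ]
}}

```text
t: 14.82
position: [0.6711, 0.0388, 0.1283]
ee_rot: [1.0, -0.013, 0.001, 0.0]
force: [0.9, -1.1, 4.3]
width: 0.0116
```

Emit:
{"op": "drive_tool", "data": {
  "steps": [
    {"hand":0.0,"translation":[0.001,0,0],"turn":0},
    {"hand":0.0,"translation":[0.001,0,0],"turn":0},
    {"hand":0.0,"translation":[0,0,0],"turn":0},
    {"hand":0.05,"translation":[0,0,0],"turn":0},
    {"hand":0.05,"translation":[0,0,0],"turn":0},
    {"hand":0.05,"translation":[0,0,0],"turn":0},
    {"hand":0.05,"translation":[0,0,-0.02],"turn":0},
    {"hand":0.05,"translation":[0,0,-0.02],"turn":0},
    {"hand":0.0,"translation":[0,0,-0.02],"turn":0},
    {"hand":0.0,"translation":[0,0,0],"turn":0}
  ]
}}

```text
t: 15.65
position: [0.6736, 0.039, 0.1915]
ee_rot: [1.0, -0.013, 0.003, -0.0]
force: [0.2, 0.5, 1.4]
width: 0.027
```

```bash
python3 -c "
from h import *
for i in BAY: print(i,delta([*st(-.05,BAY[i],.14)]))
print(ang())
c=camera('wrist');save('w4.png',c['frame']); print([proj(c,st(-.05,BAY[i],.11)).round() for i in BAY])
c=camera('scene');save('s4.png',c['frame'])"
```

```text
1 [ -61.3 -128.    51.2]
2 [-61.3 -76.   51.2]
3 [-61.3 -24.   51.2]
4 [-61.3  28.   51.2]
5 [-61.3  80.   51.1]
6 [-61.3 132.   51.1]
-0.025958584426714407
[array([238.,  38.]), array([244., 113.]), array([249., 180.]), array([253., 239.]), array([257., 291.]), array([261., 338.])]
```

View pics/w4.png

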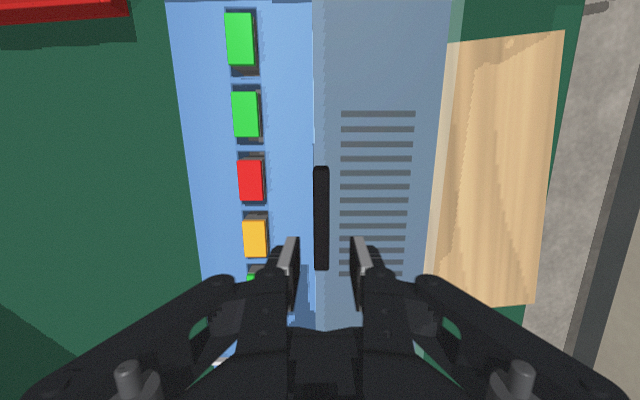

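View pics/s4.png

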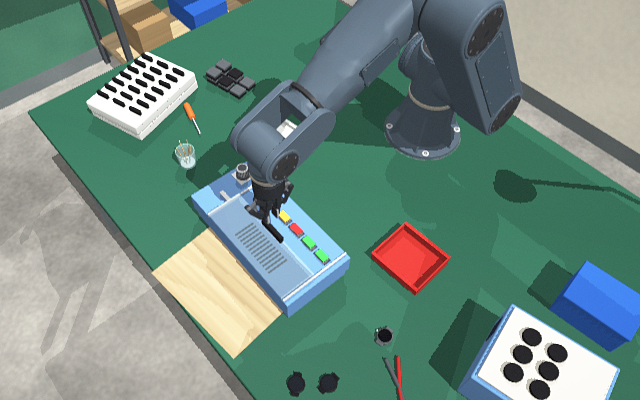

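Cover is open, and the projected lamp positions match the wrist view to within 2 px. I'll take bay_3 (red) first.

Emit:
{"op": "drive_tool", "data": {
  "steps": [
    {"hand":0.0,"translation":[-0.02,-0.008,0],"turn":0},
    {"hand":0.0,"translation":[-0.02,-0.008,0],"turn":0},
    {"hand":0.0,"translation":[-0.021,-0.008,0],"turn":0},
    {"hand":0.0,"translation":[0,0,0.02],"turn":0},
    {"hand":0.0,"translation":[0,0,0.02],"turn":0},
    {"hand":0.0,"translation":[0,0,0.02],"turn":0},
    {"hand":0.0,"translation":[0,0,0.013],"turn":0},
    {"hand":0.0,"translation":[0,0,0],"turn":0},
    {"hand":0.0,"translation":[0,0,0],"turn":0},
    {"hand":0.0,"translation":[0,0,0],"turn":0}
  ]
}}

```text
t: 16.58
position: [0.6119, 0.0645, 0.1149]
ee_rot: [1.0, -0.013, 0.0, -0.0]
force: [0.2, -0.0, 0.3]
width: 0.0003
```

```bash
python3 -c "
from h import *
print(delta(st(-.05,BAY[3],.105)),observe()['force'],observe()['width'])"
```

```text
[ 1.3 -0.1  9.9] [ 0.2124271  -0.0025526   0.34925699] 0.00030729418764766976
```

Emit:
{"op": "drive_tool", "data": {
  "steps": [
    {"hand":0.0,"translation":[0.001,0,0.003],"turn":0},
    {"hand":0.0,"translation":[0,0,0.003],"turn":0},
    {"hand":0.0,"translation":[0,0,0.003],"turn":0},
    {"hand":0.0,"translation":[0,0,0.002],"turn":0},
    {"hand":0.0,"translation":[0,0,0],"turn":0},
    {"hand":0.0,"translation":[0,0,0],"turn":0},
    {"hand":0.0,"translation":[0,0,0],"turn":0},
    {"hand":0.0,"translation":[0,0,0],"turn":0},
    {"hand":0.0,"translation":[0,0,0],"turn":0},
    {"hand":0.0,"translation":[0,0,0],"turn":0}
  ]
}}

```text
t: 17.42
position: [0.6132, 0.0645, 0.1043]
ee_rot: [1.0, -0.013, 0.001, -0.0]
force: [-0.4, -0.8, 7.5]
width: -0.0002
```

Emit:
{"op": "drive_tool", "data": {
  "steps": [
    {"hand":0.0,"translation":[0,0,-0.01],"turn":0},
    {"hand":0.0,"translation":[0,0,-0.01],"turn":0},
    {"hand":0.0,"translation":[0,0,-0.01],"turn":0},
    {"hand":0.0,"translation":[0,0,-0.01],"turn":0},
    {"hand":0.0,"translation":[0,0,-0.01],"turn":0},
    {"hand":0.0,"translation":[0,0,-0.01],"turn":0},
    {"hand":0.0,"translation":[0,0,-0.01],"turn":0},
    {"hand":0.05,"translation":[0,0,0],"turn":0},
    {"hand":0.05,"translation":[0,0,0],"turn":0},
    {"hand":0.05,"translation":[0,0,0],"turn":0}
  ]
}}

```text
t: 18.25
position: [0.6122, 0.0645, 0.1728]
ee_rot: [1.0, -0.013, -0.0, 0.0]
force: [-0.1, 0.4, -1.3]
width: 0.0356
```

```bash
python3 -c "
from h import *
print(delta(st(-.05,BAY[3],.105)),observe()['force'],observe()['width'])
c=camera('wrist');save('w5.png',c['frame']);print(proj(c,st(-.05,BAY[3],.134)),proj(c,st(-.05,BAY[3],.11)))
c=camera('scene');save('s5.png',c['frame'],(230,170,370,290),5)"
```

```text
[ 1.  -0.1 67.8] [-0.08770516  0.38376834 -1.27807053] 0.03562402797754873
[325.39299606 225.37538791] [325.33198418 214.69792566]
```

View pics/w5.png

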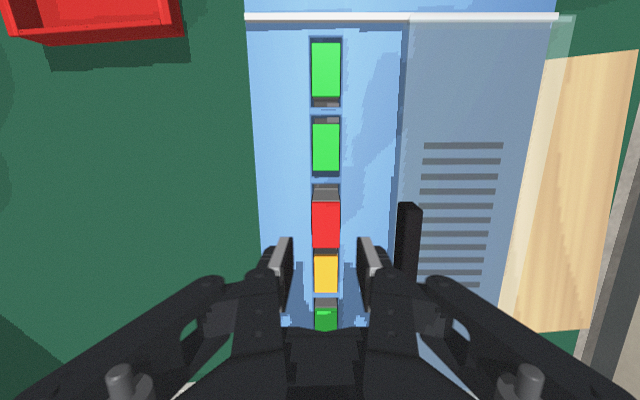

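View pics/s5.png

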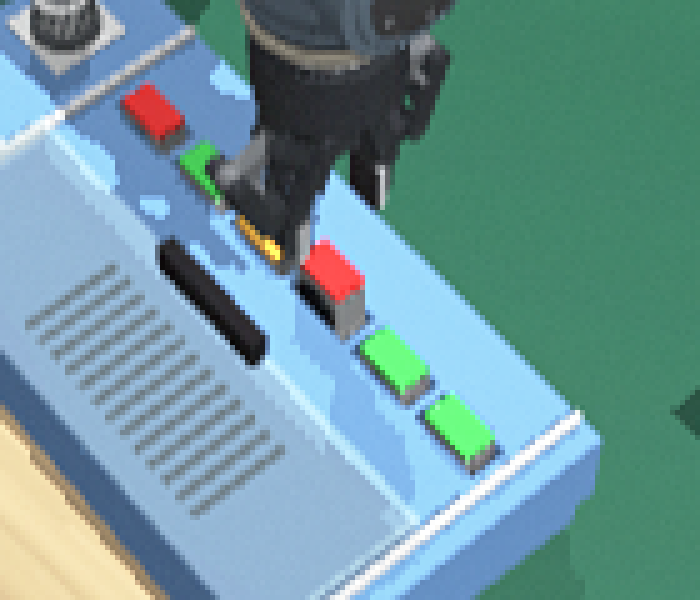

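The red cassette has popped up. I'll grasp it and lift, then look at the trays.

Emit:
{"op": "drive_tool", "data": {
  "grip_force": 40,
  "steps": [
    {"hand":0.05,"translation":[0.001,0,0.015],"turn":0},
    {"hand":0.05,"translation":[0,0,0.015],"turn":0},
    {"hand":0.05,"translation":[0,0,0.015],"turn":0},
    {"hand":0.05,"translation":[0,0,0.015],"turn":0},
    {"hand":0.05,"translation":[0,0,0.007],"turn":0},
    {"hand":0.0,"translation":[0,0,0],"turn":0},
    {"hand":0.0,"translation":[0,0,0],"turn":0},
    {"hand":0.0,"translation":[0,0,0],"turn":0},
    {"hand":0.0,"translation":[0,0,0],"turn":0},
    {"hand":0.0,"translation":[0,0,0],"turn":0}
  ]
}}

```text
t: 19.18
position: [0.6138, 0.0645, 0.107]
ee_rot: [1.0, -0.013, 0.001, -0.0]
force: [0.0, 0.4, -0.7]
width: 0.0195
```

Emit:
{"op": "drive_tool", "data": {
  "steps": [
    {"hand":0.0,"translation":[0,0,-0.005],"turn":0},
    {"hand":0.0,"translation":[0,0,-0.01],"turn":0},
    {"hand":0.0,"translation":[0,0,-0.01],"turn":0},
    {"hand":0.0,"translation":[0,0,-0.01],"turn":0},
    {"hand":0.0,"translation":[0,0,-0.01],"turn":0},
    {"hand":0.0,"translation":[0,0,-0.01],"turn":0},
    {"hand":0.0,"translation":[0,0,-0.01],"turn":0},
    {"hand":0.0,"translation":[0,0,-0.01],"turn":0},
    {"hand":0.0,"translation":[0,0,0],"turn":0},
    {"hand":0.0,"translation":[0,0,0],"turn":0}
  ]
}}

```text
t: 20.02
position: [0.6137, 0.0645, 0.1818]
ee_rot: [1.0, -0.013, 0.0, -0.0]
force: [-0.5, -0.6, -1.6]
width: 0.0193
```

```bash
cat >> h.py <<'E'
def trays():
    c=camera("top");f=c["frame"];H=hsv(f);out={}
    for nm,mask,z,x0,x1 in [("bin",(H[...,1]>150)&((H[...,0]<6)|(H[...,0]>174)),.034,120,300),("tray",(H[...,1]<40)&(H[...,2]>190),.030,330,520)]:
        mask=mask.copy(); mask[:205]=0; mask[:,:x0]=0; mask[:,x1:]=0
        mask=cv2.morphologyEx(mask.astype(np.uint8),cv2.MORPH_CLOSE,np.ones((3,3)))
        bl=blobs(mask,150)
        pts=np.vstack([np.argwhere(b[3])[:,::-1] for b in bl]).astype(np.float32) if bl else None
        if pts is not None:
            r=cv2.minAreaRect(pts); out[nm]=unproj(c,*r[0],z); print(nm,out[nm].round(4),np.round(r[1],1),round(r[2],1))
    return c,out
E
python3 -c "
from h import *
c,t=trays();print(delta([*t['bin'][:2],.18]))
save('t6.png',c['frame'],(150,90,490,310),2.2)
save('w6.png',camera('wrist')['frame'])"
```

```text
bin [0.4007 0.3096 0.034 ] [58.1 53.2] 87.9
tray [ 0.3938 -0.3002  0.03  ] [53.8 62.1] 80.3
[-219.  -239.6    1.2]
```

View pics/t6.png

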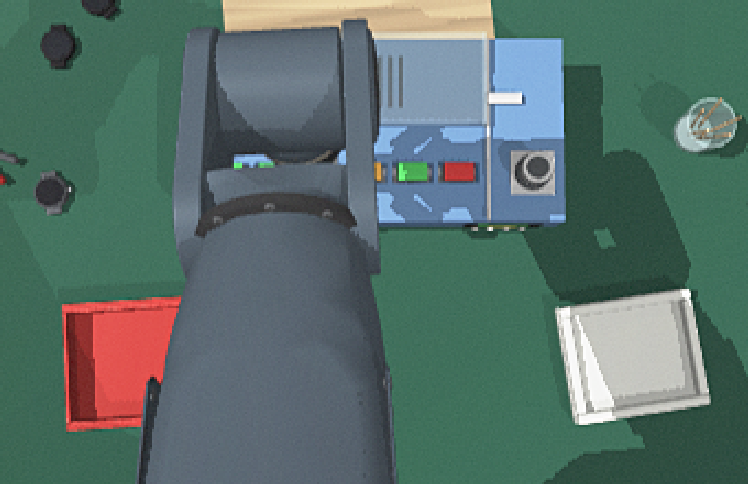

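View pics/w6.png

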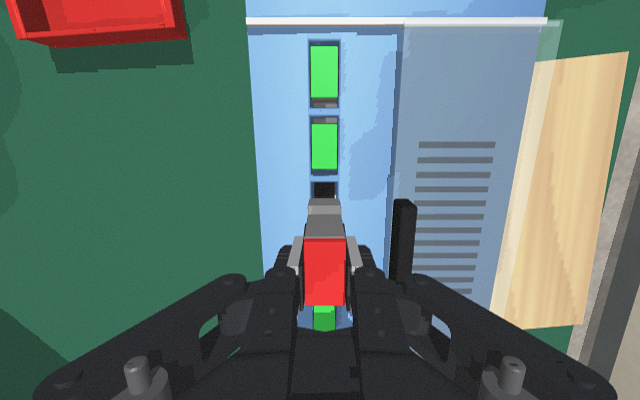

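Emit:
{"op": "drive_tool", "data": {
  "steps": [
    {"hand":0.0,"translation":[-0.014,-0.016,0],"turn":0},
    {"hand":0.0,"translation":[-0.0255,-0.0305,0],"turn":0},
    {"hand":0.0,"translation":[-0.0255,-0.0305,0],"turn":0},
    {"hand":0.0,"translation":[-0.0255,-0.0305,0],"turn":0},
    {"hand":0.0,"translation":[-0.0255,-0.0305,0],"turn":0},
    {"hand":0.0,"translation":[-0.0255,-0.0305,0],"turn":0},
    {"hand":0.0,"translation":[-0.0255,-0.0305,0],"turn":0},
    {"hand":0.0,"translation":[-0.0255,-0.0305,0],"turn":0},
    {"hand":0.0,"translation":[-0.0255,-0.0305,0],"turn":0},
    {"hand":0.0,"translation":[0,0,0],"turn":0}
  ]
}}

```text
t: 20.95
position: [0.3983, 0.3338, 0.1807]
ee_rot: [1.0, -0.011, -0.001, -0.0]
force: [-0.4, 0.8, -0.0]
width: 0.0192
```

```bash
python3 -c "
from h import *
c,t=trays();print(delta([.401,.332,.04]))
save('t7.png',c['frame'],(100,90,500,310),1.8)
save('w7.png',camera('wrist')['frame'])"
```

```text
bin [0.4011 0.2969 0.034 ] [57.5 63.5] 87.1
tray [ 0.3932 -0.3005  0.03  ] [53.8 62.1] 80.5
[ 1.000e+00 -1.000e-01  1.408e+02]
```

View pics/w7.png

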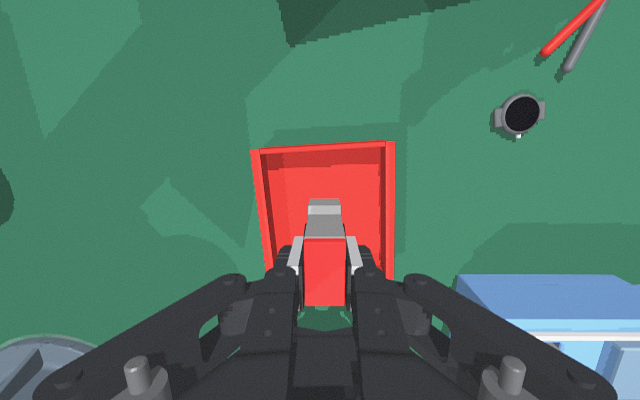

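Emit:
{"op": "drive_tool", "data": {
  "steps": [
    {"hand":0.0,"translation":[0.001,0,0.02],"turn":0},
    {"hand":0.0,"translation":[0,0,0.02],"turn":0},
    {"hand":0.0,"translation":[0,0,0.02],"turn":0},
    {"hand":0.0,"translation":[0,0,0.02],"turn":0},
    {"hand":0.0,"translation":[0,0,0.02],"turn":0},
    {"hand":0.0,"translation":[0,0,0.02],"turn":0},
    {"hand":0.0,"translation":[0,0,0.01],"turn":0},
    {"hand":0.0,"translation":[0,0,0.01],"turn":0},
    {"hand":0.0,"translation":[0,0,0],"turn":0},
    {"hand":0.0,"translation":[0,0,0],"turn":0}
  ]
}}

```text
t: 21.88
position: [0.4037, 0.3298, 0.0415]
ee_rot: [1.0, -0.013, -0.0, 0.0]
force: [-0.0, 0.0, 0.5]
width: 0.0195
```

Emit:
{"op": "drive_tool", "data": {
  "steps": [
    {"hand":0.0,"translation":[0,0,0.001],"turn":0},
    {"hand":0.03,"translation":[0,0,0],"turn":0},
    {"hand":0.04,"translation":[0,0,0],"turn":0},
    {"hand":0.05,"translation":[0,0,0],"turn":0},
    {"hand":0.05,"translation":[0,0,0],"turn":0},
    {"hand":0.05,"translation":[0,0,-0.01],"turn":0},
    {"hand":0.05,"translation":[0,0,-0.02],"turn":0},
    {"hand":0.05,"translation":[0,0,-0.03],"turn":0},
    {"hand":0.0,"translation":[0,0,-0.04],"turn":0},
    {"hand":0.0,"translation":[0,0,-0.04],"turn":0}
  ]
}}

```text
t: 22.72
position: [0.4028, 0.3296, 0.1823]
ee_rot: [1.0, -0.013, -0.0, 0.0]
force: [0.7, 0.1, 0.7]
width: 0.0268
```

```bash
python3 -c "
from h import *
save('w8.png',camera('wrist')['frame'])
for i in (1,2,5,6):print(i,delta(st(-.05,BAY[i],.18)))"
```

```text
1 [214.3 157.7  11.1]
2 [214.3 209.7  10.8]
5 [214.3 365.7   9.8]
6 [214.3 417.7   9.5]
```

View pics/w8.png

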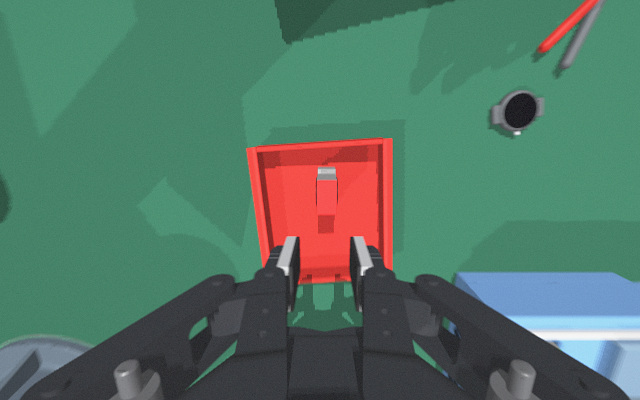

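Emit:
{"op": "drive_tool", "data": {
  "steps": [
    {"hand":0.0,"translation":[0.01,0.02,0],"turn":0},
    {"hand":0.0,"translation":[0.0175,0.034,0],"turn":0},
    {"hand":0.0,"translation":[0.0175,0.034,0],"turn":0},
    {"hand":0.0,"translation":[0.0175,0.034,0],"turn":0},
    {"hand":0.0,"translation":[0.0175,0.034,0],"turn":0},
    {"hand":0.0,"translation":[0.0175,0.034,0],"turn":0},
    {"hand":0.0,"translation":[0.0175,0.034,0],"turn":0},
    {"hand":0.0,"translation":[0.0175,0.034,0],"turn":0},
    {"hand":0.0,"translation":[0.0175,0.034,0],"turn":0},
    {"hand":0.0,"translation":[0.0175,0.034,0],"turn":0}
  ]
}}

```text
t: 23.6
position: [0.5628, -0.0021, 0.1812]
ee_rot: [1.0, -0.013, 0.0, 0.0]
force: [0.1, 0.6, -0.8]
width: 0.0004
```

Emit:
{"op": "drive_tool", "data": {
  "steps": [
    {"hand":0.0,"translation":[0.0175,0.034,0],"turn":0},
    {"hand":0.0,"translation":[0.0175,0.034,0],"turn":0},
    {"hand":0.0,"translation":[0.012,0.024,0],"turn":0},
    {"hand":0.0,"translation":[0,0,0.015],"turn":0},
    {"hand":0.0,"translation":[0,0,0.015],"turn":0},
    {"hand":0.0,"translation":[0,0,0.015],"turn":0},
    {"hand":0.0,"translation":[0,0,0.015],"turn":0},
    {"hand":0.0,"translation":[0,0,0],"turn":0},
    {"hand":0.0,"translation":[0,0,0],"turn":0},
    {"hand":0.0,"translation":[0,0,0],"turn":0}
  ]
}}

```text
t: 24.43
position: [0.6074, -0.0935, 0.1216]
ee_rot: [1.0, -0.013, 0.001, 0.0]
force: [0.2, -0.0, -0.1]
width: 0.0002
```

```bash
python3 -c "
from h import *
print(delta(st(-.05,BAY[6],.104)),observe()['force'],observe()['width'],ang())"
```

```text
[ 1.7 -2.2 17.6] [ 0.22425158 -0.03730129 -0.12719331] 0.00015379472305332426 -0.025903652308232165
```

Emit:
{"op": "drive_tool", "data": {
  "steps": [
    {"hand":0.0,"translation":[0.002,-0.002,0.004],"turn":0},
    {"hand":0.0,"translation":[0,0,0.004],"turn":0},
    {"hand":0.0,"translation":[0,0,0.003],"turn":0},
    {"hand":0.0,"translation":[0,0,0.003],"turn":0},
    {"hand":0.0,"translation":[0,0,0.003],"turn":0},
    {"hand":0.0,"translation":[0,0,0.001],"turn":0},
    {"hand":0.0,"translation":[0,0,0],"turn":0},
    {"hand":0.0,"translation":[0,0,0],"turn":0},
    {"hand":0.0,"translation":[0,0,0],"turn":0},
    {"hand":0.0,"translation":[0,0,0],"turn":0}
  ]
}}

```text
t: 25.27
position: [0.6103, -0.0917, 0.1047]
ee_rot: [1.0, -0.013, 0.002, 0.0]
force: [-3.2, 1.3, 20.5]
width: 0.0003
```

Emit:
{"op": "drive_tool", "data": {
  "steps": [
    {"hand":0.0,"translation":[0,0,-0.01],"turn":0},
    {"hand":0.0,"translation":[0,0,-0.01],"turn":0},
    {"hand":0.0,"translation":[0,0,-0.01],"turn":0},
    {"hand":0.0,"translation":[0,0,-0.01],"turn":0},
    {"hand":0.0,"translation":[0,0,-0.01],"turn":0},
    {"hand":0.0,"translation":[0,0,-0.01],"turn":0},
    {"hand":0.0,"translation":[0,0,-0.01],"turn":0},
    {"hand":0.05,"translation":[0,0,0],"turn":0},
    {"hand":0.05,"translation":[0,0,0],"turn":0},
    {"hand":0.05,"translation":[0,0,0],"turn":0}
  ]
}}

```text
t: 26.1
position: [0.6087, -0.0914, 0.1718]
ee_rot: [1.0, -0.013, -0.0, -0.0]
force: [0.5, 0.2, -0.0]
width: 0.0359
```

```bash
python3 -c "
from h import *
print(delta(st(-.05,BAY[6],.106)),observe()['force'],observe()['width'])
c=camera('wrist');save('w9.png',c['frame']);print(proj(c,st(-.05,BAY[6],.134)))"
```

```text
[ 0.5 -0.1 65.8] [ 0.48115062  0.15848036 -0.00428662] 0.03585103089211354
[324.66100573 225.97260477]
```

View pics/w9.png

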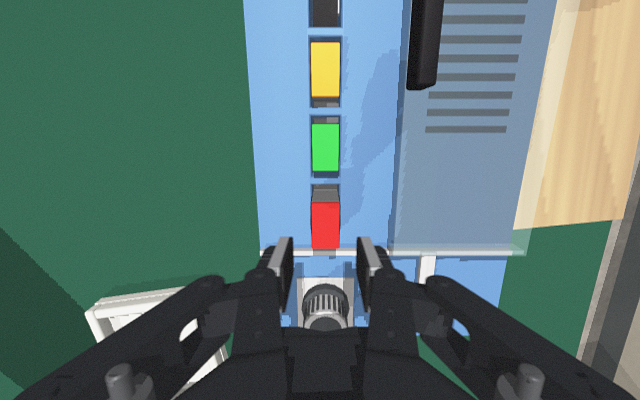

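Emit:
{"op": "drive_tool", "data": {
  "grip_force": 40,
  "steps": [
    {"hand":0.05,"translation":[0.0005,0,0.015],"turn":0},
    {"hand":0.05,"translation":[0,0,0.015],"turn":0},
    {"hand":0.05,"translation":[0,0,0.015],"turn":0},
    {"hand":0.05,"translation":[0,0,0.015],"turn":0},
    {"hand":0.05,"translation":[0,0,0.006],"turn":0},
    {"hand":0.0,"translation":[0,0,0],"turn":0},
    {"hand":0.0,"translation":[0,0,0],"turn":0},
    {"hand":0.0,"translation":[0,0,0],"turn":0},
    {"hand":0.0,"translation":[0,0,0],"turn":0},
    {"hand":0.0,"translation":[0,0,0],"turn":0}
  ]
}}

```text
t: 26.98
position: [0.6097, -0.0916, 0.107]
ee_rot: [1.0, -0.013, 0.0, 0.0]
force: [-0.0, -0.4, -0.7]
width: 0.0195
```

Emit:
{"op": "drive_tool", "data": {
  "steps": [
    {"hand":0.0,"translation":[0,0,-0.005],"turn":0},
    {"hand":0.0,"translation":[0,0,-0.01],"turn":0},
    {"hand":0.0,"translation":[0,0,-0.01],"turn":0},
    {"hand":0.0,"translation":[0,0,-0.01],"turn":0},
    {"hand":0.0,"translation":[0,0,-0.01],"turn":0},
    {"hand":0.0,"translation":[0,0,-0.01],"turn":0},
    {"hand":0.0,"translation":[0,0,-0.01],"turn":0},
    {"hand":0.0,"translation":[0,0,-0.01],"turn":0},
    {"hand":0.0,"translation":[0,0,0],"turn":0},
    {"hand":0.0,"translation":[0,0,0],"turn":0}
  ]
}}

```text
t: 27.82
position: [0.6096, -0.0915, 0.1818]
ee_rot: [1.0, -0.013, 0.0, 0.0]
force: [-0.2, 0.2, -0.2]
width: 0.0194
```

```bash
python3 -c "
from h import *
c,t=trays();print(delta([.402,.262,.18]),ang())"
```

```text
bin [0.4013 0.2969 0.034 ] [58.2 63.5] 87.1
tray [ 0.3943 -0.3094  0.03  ] [53.7 55.3] 80.9
[-216.4 -348.     1.2] -0.02599200167434447
```

Emit:
{"op": "drive_tool", "data": {
  "steps": [
    {"hand":0.0,"translation":[-0.018,-0.029,0],"turn":0},
    {"hand":0.0,"translation":[-0.018,-0.029,0],"turn":0},
    {"hand":0.0,"translation":[-0.018,-0.029,0],"turn":0},
    {"hand":0.0,"translation":[-0.018,-0.029,0],"turn":0},
    {"hand":0.0,"translation":[-0.018,-0.029,0],"turn":0},
    {"hand":0.0,"translation":[-0.018,-0.029,0],"turn":0},
    {"hand":0.0,"translation":[-0.018,-0.029,0],"turn":0},
    {"hand":0.0,"translation":[-0.018,-0.029,0],"turn":0},
    {"hand":0.0,"translation":[-0.018,-0.029,0],"turn":0},
    {"hand":0.0,"translation":[-0.018,-0.029,0],"turn":0}
  ]
}}

```text
t: 28.7
position: [0.4357, 0.2042, 0.1808]
ee_rot: [1.0, -0.013, -0.0, 0.0]
force: [-0.5, 0.8, 0.7]
width: 0.0195
```

Emit:
{"op": "drive_tool", "data": {
  "steps": [
    {"hand":0.0,"translation":[-0.018,-0.029,0],"turn":0},
    {"hand":0.0,"translation":[-0.018,-0.029,0],"turn":0},
    {"hand":0.0,"translation":[0,0,0],"turn":0},
    {"hand":0.0,"translation":[0,0,0],"turn":0},
    {"hand":0.0,"translation":[0,0,0],"turn":0},
    {"hand":0.0,"translation":[0,0,0],"turn":0},
    {"hand":0.0,"translation":[0,0,0],"turn":0},
    {"hand":0.0,"translation":[0,0,0],"turn":0},
    {"hand":0.0,"translation":[0,0,0],"turn":0},
    {"hand":0.0,"translation":[0,0,0],"turn":0}
  ]
}}

```text
t: 29.53
position: [0.4028, 0.2617, 0.1813]
ee_rot: [1.0, -0.013, -0.0, 0.0]
force: [0.0, -0.2, -0.9]
width: 0.0194
```

```bash
python3 -c "
from h import *
c,t=trays();print(delta([.402,.262,.04]),ang())
save('t10.png',c['frame'],(120,90,500,310),2)
save('w10.png',camera('wrist')['frame'])"
```

```text
bin [0.4013 0.2867 0.034 ] [57.4 56.6] 85.9
tray [ 0.3932 -0.3005  0.03  ] [53.8 62.1] 80.5
[ -0.7  -0.2 141.3] -0.026482638881733685
```

View pics/w10.png

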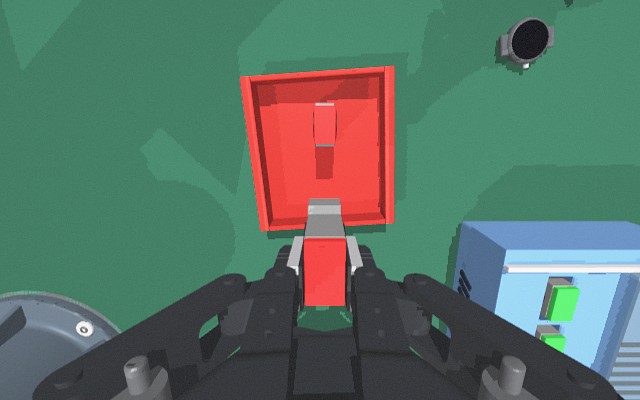

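View pics/t10.png

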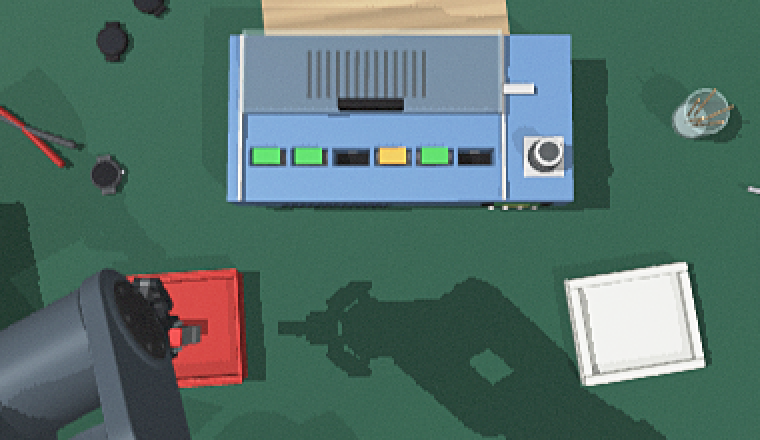

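```bash
python3 -c "
from h import *
c=camera('wrist')
for dx,dy in [(-.07,-.08),(.07,-.08),(.07,.08),(-.07,.08)]: print(proj(c,[.401+dx,.297+dy,.034]))
print(proj(c,[.402,.24,.005]),proj(c,[.402,.284,.005]))"
```

```text
[261.22629684 231.25761851]
[386.55806761 228.11436132]
[392.09916566  71.59685848]
[246.56887197  75.89966656]
[324.15431918 202.86880856] [323.11358545 166.10656599]
```

Bin corners project correctly, so it hasn't moved. I'll lower and release.

Emit:
{"op": "drive_tool", "data": {
  "steps": [
    {"hand":0.0,"translation":[-0.001,0,0.02],"turn":0},
    {"hand":0.0,"translation":[0,0,0.02],"turn":0},
    {"hand":0.0,"translation":[0,0,0.02],"turn":0},
    {"hand":0.0,"translation":[0,0,0.02],"turn":0},
    {"hand":0.0,"translation":[0,0,0.02],"turn":0},
    {"hand":0.0,"translation":[0,0,0.02],"turn":0},
    {"hand":0.0,"translation":[0,0,0.01],"turn":0},
    {"hand":0.0,"translation":[0,0,0.01],"turn":0},
    {"hand":0.0,"translation":[0,0,0],"turn":0},
    {"hand":0.0,"translation":[0,0,0],"turn":0}
  ]
}}

```text
t: 30.52
position: [0.4017, 0.2621, 0.0415]
ee_rot: [1.0, -0.013, -0.0, 0.0]
force: [-0.1, 1.1, -0.1]
width: 0.0198
```

Emit:
{"op": "drive_tool", "data": {
  "steps": [
    {"hand":0.0,"translation":[0,0,0.001],"turn":0},
    {"hand":0.03,"translation":[0,0,0],"turn":0},
    {"hand":0.04,"translation":[0,0,0],"turn":0},
    {"hand":0.05,"translation":[0,0,0],"turn":0},
    {"hand":0.05,"translation":[0,0,0],"turn":0},
    {"hand":0.05,"translation":[0,0,-0.01],"turn":0},
    {"hand":0.05,"translation":[0,0,-0.02],"turn":0},
    {"hand":0.05,"translation":[0,0,-0.03],"turn":0},
    {"hand":0.0,"translation":[0,0,-0.04],"turn":0},
    {"hand":0.0,"translation":[0,0,-0.04],"turn":0}
  ]
}}

```text
t: 31.35
position: [0.4009, 0.2617, 0.1823]
ee_rot: [1.0, -0.013, -0.0, 0.0]
force: [1.6, 0.7, 1.1]
width: 0.0271
```

```bash
python3 -c "
from h import *
save('w11.png',camera('wrist')['frame'])
for i in (1,2,5,6):print(i,delta(st(-.05,BAY[i],.18)))"
```

```text
1 [214.2  89.4  11.2]
2 [214.2 141.4  11. ]
5 [214.2 297.4  10.3]
6 [214.2 349.4  10. ]
```

View pics/w11.png

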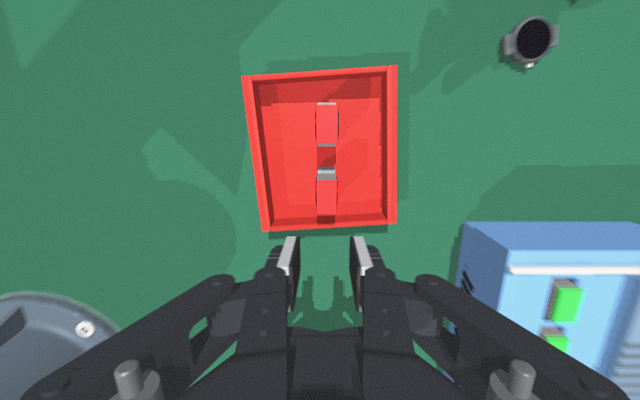

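Emit:
{"op": "drive_tool", "data": {
  "steps": [
    {"hand":0.0,"translation":[0.01,0.007,0],"turn":0},
    {"hand":0.0,"translation":[0.025,0.0165,0],"turn":0},
    {"hand":0.0,"translation":[0.025,0.0165,0],"turn":0},
    {"hand":0.0,"translation":[0.025,0.0165,0],"turn":0},
    {"hand":0.0,"translation":[0.025,0.0165,0],"turn":0},
    {"hand":0.0,"translation":[0.025,0.0165,0],"turn":0},
    {"hand":0.0,"translation":[0.025,0.0165,0],"turn":0},
    {"hand":0.0,"translation":[0.025,0.0165,0],"turn":0},
    {"hand":0.0,"translation":[0.025,0.0165,0],"turn":0},
    {"hand":0.0,"translation":[0.004,0.002,0],"turn":0}
  ]
}}

```text
t: 32.23
position: [0.6145, 0.1121, 0.1795]
ee_rot: [1.0, -0.014, 0.0, 0.0]
force: [0.4, -0.0, -0.1]
width: 0.0004
```

Emit:
{"op": "drive_tool", "data": {
  "steps": [
    {"hand":0.0,"translation":[0,0,0.015],"turn":0},
    {"hand":0.0,"translation":[0,0,0.015],"turn":0},
    {"hand":0.0,"translation":[0,0,0.015],"turn":0},
    {"hand":0.0,"translation":[0,0,0.015],"turn":0},
    {"hand":0.0,"translation":[0,0,0],"turn":0},
    {"hand":0.0,"translation":[0,0,0],"turn":0},
    {"hand":0.0,"translation":[0,0,0],"turn":0},
    {"hand":0.0,"translation":[0,0,0],"turn":0},
    {"hand":0.0,"translation":[0,0,0],"turn":0},
    {"hand":0.0,"translation":[0,0,0],"turn":0}
  ]
}}

```text
t: 33.07
position: [0.6121, 0.1155, 0.121]
ee_rot: [1.0, -0.013, 0.0, -0.0]
force: [0.7, 0.1, 0.5]
width: 0.0001
```

```bash
python3 -c "
from h import *
print(delta(st(-.05,BAY[2],.105)),observe()['force'],observe()['width'],ang())"
```

```text
[ 2.5 -1.1 16. ] [0.69979689 0.0531013  0.52285512] 0.0001215198079801544 -0.025922415445464322
```

Emit:
{"op": "drive_tool", "data": {
  "steps": [
    {"hand":0.0,"translation":[0.0025,-0.001,0.004],"turn":0},
    {"hand":0.0,"translation":[0,0,0.004],"turn":0},
    {"hand":0.0,"translation":[0,0,0.003],"turn":0},
    {"hand":0.0,"translation":[0,0,0.003],"turn":0},
    {"hand":0.0,"translation":[0,0,0.0025],"turn":0},
    {"hand":0.0,"translation":[0,0,0],"turn":0},
    {"hand":0.0,"translation":[0,0,0],"turn":0},
    {"hand":0.0,"translation":[0,0,0],"turn":0},
    {"hand":0.0,"translation":[0,0,0],"turn":0},
    {"hand":0.0,"translation":[0,0,0],"turn":0}
  ]
}}

```text
t: 33.9
position: [0.6147, 0.1165, 0.1043]
ee_rot: [1.0, -0.013, 0.0, -0.0]
force: [-1.5, -0.4, 7.5]
width: -0.0002
```

Emit:
{"op": "drive_tool", "data": {
  "steps": [
    {"hand":0.0,"translation":[0,0,-0.01],"turn":0},
    {"hand":0.0,"translation":[0,0,-0.01],"turn":0},
    {"hand":0.0,"translation":[0,0,-0.01],"turn":0},
    {"hand":0.0,"translation":[0,0,-0.01],"turn":0},
    {"hand":0.0,"translation":[0,0,-0.01],"turn":0},
    {"hand":0.0,"translation":[0,0,-0.01],"turn":0},
    {"hand":0.0,"translation":[0,0,-0.01],"turn":0},
    {"hand":0.05,"translation":[0,0,0],"turn":0},
    {"hand":0.05,"translation":[0,0,0],"turn":0},
    {"hand":0.05,"translation":[0,0,0],"turn":0}
  ]
}}

```text
t: 34.73
position: [0.6141, 0.1164, 0.1733]
ee_rot: [1.0, -0.013, -0.0, 0.0]
force: [-0.1, 0.3, 0.1]
width: 0.0356
```

```bash
python3 -c "
from h import *
print(delta(st(-.05,BAY[2],.106)),observe()['force'],observe()['width'])
c=camera('wrist');save('w12.png',c['frame']);print(proj(c,st(-.05,BAY[2],.134)))"
```

```text
[ 0.5 -0.2 67.3] [-0.10753196  0.2692477   0.06742451] 0.03556074169974272
[324.66997186 225.08971856]
```

View pics/w12.png

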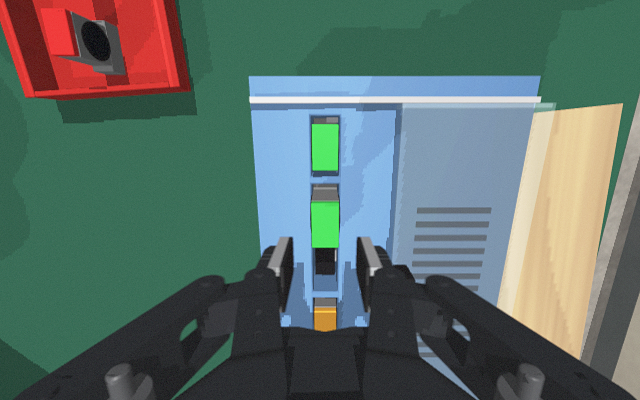

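Emit:
{"op": "drive_tool", "data": {
  "grip_force": 40,
  "steps": [
    {"hand":0.05,"translation":[0.0005,0,0.015],"turn":0},
    {"hand":0.05,"translation":[0,0,0.015],"turn":0},
    {"hand":0.05,"translation":[0,0,0.015],"turn":0},
    {"hand":0.05,"translation":[0,0,0.015],"turn":0},
    {"hand":0.05,"translation":[0,0,0.007],"turn":0},
    {"hand":0.0,"translation":[0,0,0],"turn":0},
    {"hand":0.0,"translation":[0,0,0],"turn":0},
    {"hand":0.0,"translation":[0,0,0],"turn":0},
    {"hand":0.0,"translation":[0,0,0],"turn":0},
    {"hand":0.0,"translation":[0,0,0],"turn":0}
  ]
}}

```text
t: 35.62
position: [0.6152, 0.1164, 0.1075]
ee_rot: [1.0, -0.013, 0.001, -0.0]
force: [-0.2, 0.5, -0.4]
width: 0.0194
```

Emit:
{"op": "drive_tool", "data": {
  "steps": [
    {"hand":0.0,"translation":[0,0,-0.005],"turn":0},
    {"hand":0.0,"translation":[0,0,-0.01],"turn":0},
    {"hand":0.0,"translation":[0,0,-0.01],"turn":0},
    {"hand":0.0,"translation":[0,0,-0.01],"turn":0},
    {"hand":0.0,"translation":[0,0,-0.01],"turn":0},
    {"hand":0.0,"translation":[0,0,-0.01],"turn":0},
    {"hand":0.0,"translation":[0,0,-0.01],"turn":0},
    {"hand":0.0,"translation":[0,0,-0.01],"turn":0},
    {"hand":0.0,"translation":[0,0,0],"turn":0},
    {"hand":0.0,"translation":[0,0,0],"turn":0}
  ]
}}

```text
t: 36.45
position: [0.615, 0.1164, 0.1824]
ee_rot: [1.0, -0.013, 0.0, -0.0]
force: [0.3, 0.4, -1.3]
width: 0.0193
```

```bash
python3 -c "
from h import *
c,t=trays();print(delta([.366,-.333,.18]),ang())"
```

```text
bin [0.3997 0.3516 0.034 ] [57. 23.] 90.0
tray [ 0.3935 -0.2999  0.03  ] [52.9 62.2] 80.0
[-236.9  455.7    1.7] -0.02601802864338024
```

Emit:
{"op": "drive_tool", "data": {
  "steps": [
    {"hand":0.0,"translation":[-0.016,0.03,0],"turn":0},
    {"hand":0.0,"translation":[-0.016,0.03,0],"turn":0},
    {"hand":0.0,"translation":[-0.016,0.03,0],"turn":0},
    {"hand":0.0,"translation":[-0.016,0.03,0],"turn":0},
    {"hand":0.0,"translation":[-0.016,0.03,0],"turn":0},
    {"hand":0.0,"translation":[-0.016,0.03,0],"turn":0},
    {"hand":0.0,"translation":[-0.016,0.03,0],"turn":0},
    {"hand":0.0,"translation":[-0.016,0.03,0],"turn":0},
    {"hand":0.0,"translation":[-0.016,0.03,0],"turn":0},
    {"hand":0.0,"translation":[-0.016,0.03,0],"turn":0}
  ]
}}

```text
t: 37.33
position: [0.4458, -0.1804, 0.1813]
ee_rot: [1.0, -0.013, -0.0, -0.0]
force: [0.9, -0.7, -0.4]
width: 0.0192
```

Emit:
{"op": "drive_tool", "data": {
  "steps": [
    {"hand":0.0,"translation":[-0.016,0.03,0],"turn":0},
    {"hand":0.0,"translation":[-0.016,0.03,0],"turn":0},
    {"hand":0.0,"translation":[-0.016,0.03,0],"turn":0},
    {"hand":0.0,"translation":[-0.016,0.03,0],"turn":0},
    {"hand":0.0,"translation":[-0.013,0.03,0],"turn":0},
    {"hand":0.0,"translation":[0,0.005,0],"turn":0},
    {"hand":0.0,"translation":[0,0,0],"turn":0},
    {"hand":0.0,"translation":[0,0,0],"turn":0},
    {"hand":0.0,"translation":[0,0,0],"turn":0},
    {"hand":0.0,"translation":[0,0,0],"turn":0}
  ]
}}

```text
t: 38.17
position: [0.3665, -0.3312, 0.1816]
ee_rot: [1.0, -0.012, -0.0, -0.0]
force: [-0.8, 0.2, -0.4]
width: 0.0195
```

```bash
python3 -c "
from h import *
c,t=trays();print(delta([.366,-.333,.047]),ang(),observe()['width'])
save('t13.png',c['frame'],(120,90,500,310),2)
save('w13.png',camera('wrist')['frame'])"
```

```text
bin [0.4014 0.2969 0.034 ] [58.1 63.5] 87.1
tray [ 0.3931 -0.3001  0.03  ] [53.8 61.8] 80.5
[ -0.5   1.7 134.7] -0.024580281157997683 0.019461571962781716
```

View pics/w13.png

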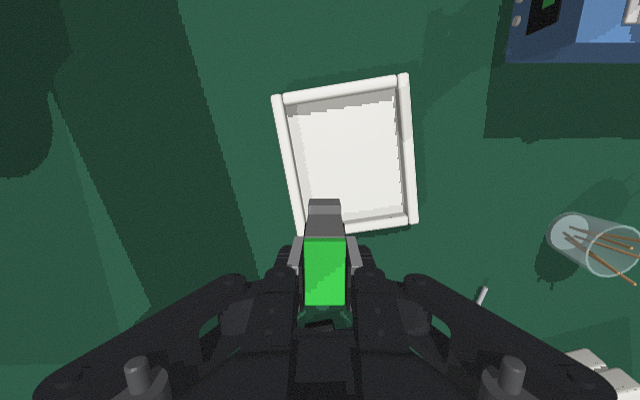

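View pics/t13.png

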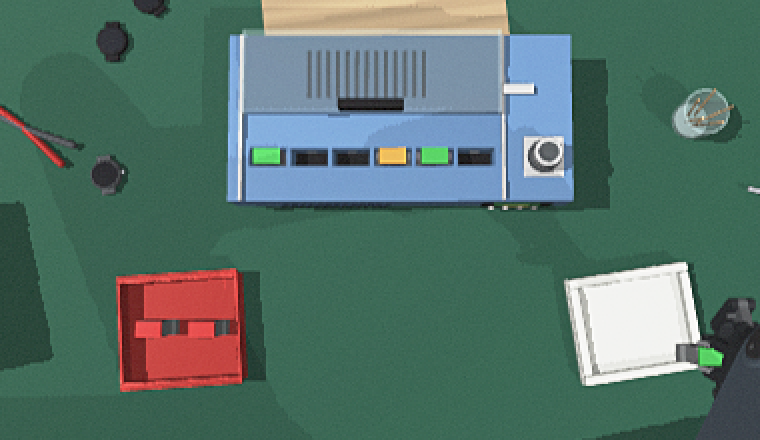

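Emit:
{"op": "drive_tool", "data": {
  "steps": [
    {"hand":0.0,"translation":[0,0.002,0.02],"turn":0},
    {"hand":0.0,"translation":[0,0,0.02],"turn":0},
    {"hand":0.0,"translation":[0,0,0.02],"turn":0},
    {"hand":0.0,"translation":[0,0,0.02],"turn":0},
    {"hand":0.0,"translation":[0,0,0.02],"turn":0},
    {"hand":0.0,"translation":[0,0,0.015],"turn":0},
    {"hand":0.0,"translation":[0,0,0.01],"turn":0},
    {"hand":0.0,"translation":[0,0,0.009],"turn":0},
    {"hand":0.0,"translation":[0,0,0],"turn":0},
    {"hand":0.0,"translation":[0,0,0],"turn":0}
  ]
}}

```text
t: 39.1
position: [0.3662, -0.3342, 0.048]
ee_rot: [1.0, -0.013, -0.0, -0.0]
force: [0.9, 0.1, -0.5]
width: 0.0192
```

Emit:
{"op": "drive_tool", "data": {
  "steps": [
    {"hand":0.0,"translation":[0,0,0.001],"turn":0},
    {"hand":0.03,"translation":[0,0,0],"turn":0},
    {"hand":0.04,"translation":[0,0,0],"turn":0},
    {"hand":0.05,"translation":[0,0,0],"turn":0},
    {"hand":0.05,"translation":[0,0,0],"turn":0},
    {"hand":0.05,"translation":[0,0,-0.01],"turn":0},
    {"hand":0.05,"translation":[0,0,-0.02],"turn":0},
    {"hand":0.05,"translation":[0,0,-0.03],"turn":0},
    {"hand":0.0,"translation":[0,0,-0.04],"turn":0},
    {"hand":0.0,"translation":[0,0,-0.035],"turn":0}
  ]
}}

```text
t: 39.93
position: [0.3658, -0.334, 0.1844]
ee_rot: [1.0, -0.013, 0.0, 0.0]
force: [0.2, -1.1, 0.6]
width: 0.0268
```

```bash
python3 -c "
from h import *
save('w14.png',camera('wrist')['frame'])
for i in (1,2,5,6):print(i,delta(st(-.05,BAY[i],.18)))"
```

```text
1 [ 234.8 -511.1    8.8]
2 [ 234.8 -459.1    9.2]
5 [ 234.8 -303.1   10.3]
6 [ 234.7 -251.1   10.6]
```

View pics/w14.png

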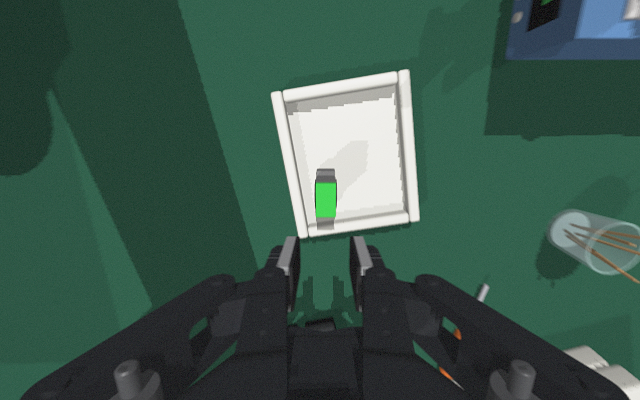

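Emit:
{"op": "drive_tool", "data": {
  "steps": [
    {"hand":0.0,"translation":[0.01,-0.013,0],"turn":0},
    {"hand":0.0,"translation":[0.025,-0.032,0],"turn":0},
    {"hand":0.0,"translation":[0.025,-0.032,0],"turn":0},
    {"hand":0.0,"translation":[0.025,-0.032,0],"turn":0},
    {"hand":0.0,"translation":[0.025,-0.032,0],"turn":0},
    {"hand":0.0,"translation":[0.025,-0.032,0],"turn":0},
    {"hand":0.0,"translation":[0.025,-0.032,0],"turn":0},
    {"hand":0.0,"translation":[0.025,-0.032,0],"turn":0},
    {"hand":0.0,"translation":[0.025,-0.032,0],"turn":0},
    {"hand":0.0,"translation":[0.025,-0.034,0],"turn":0}
  ]
}}

```text
t: 40.82
position: [0.6095, -0.0361, 0.1827]
ee_rot: [1.0, -0.013, 0.0, 0.0]
force: [0.1, -1.0, 0.6]
width: -0.0001
```

Emit:
{"op": "drive_tool", "data": {
  "steps": [
    {"hand":0.0,"translation":[0,0,0.01],"turn":0},
    {"hand":0.0,"translation":[0,0,0.015],"turn":0},
    {"hand":0.0,"translation":[0,0,0.015],"turn":0},
    {"hand":0.0,"translation":[0,0,0.015],"turn":0},
    {"hand":0.0,"translation":[0,0,0.005],"turn":0},
    {"hand":0.0,"translation":[0,0,0],"turn":0},
    {"hand":0.0,"translation":[0,0,0],"turn":0},
    {"hand":0.0,"translation":[0,0,0],"turn":0},
    {"hand":0.0,"translation":[0,0,0],"turn":0},
    {"hand":0.0,"translation":[0,0,0],"turn":0}
  ]
}}

```text
t: 41.65
position: [0.6088, -0.038, 0.1226]
ee_rot: [1.0, -0.013, 0.001, 0.0]
force: [-0.2, -0.0, 0.1]
width: 0.0004
```

```bash
python3 -c "
from h import *
print(delta(st(-.05,BAY[5],.1045)),observe()['force'],observe()['width'],ang())"
```

```text
[ 1.7  1.4 18.1] [-0.18245895 -0.03560693  0.11680929] 0.0003748540558427854 -0.0260503983284875
```

Emit:
{"op": "drive_tool", "data": {
  "steps": [
    {"hand":0.0,"translation":[0.0015,0.0015,0.004],"turn":0},
    {"hand":0.0,"translation":[0,0,0.004],"turn":0},
    {"hand":0.0,"translation":[0,0,0.004],"turn":0},
    {"hand":0.0,"translation":[0,0,0.003],"turn":0},
    {"hand":0.0,"translation":[0,0,0.003],"turn":0},
    {"hand":0.0,"translation":[0,0,0],"turn":0},
    {"hand":0.0,"translation":[0,0,0],"turn":0},
    {"hand":0.0,"translation":[0,0,0],"turn":0},
    {"hand":0.0,"translation":[0,0,0],"turn":0},
    {"hand":0.0,"translation":[0,0,0],"turn":0}
  ]
}}

```text
t: 42.48
position: [0.6103, -0.0395, 0.1043]
ee_rot: [1.0, -0.013, 0.0, 0.0]
force: [-0.8, -0.4, 7.1]
width: -0.0
```

Emit:
{"op": "drive_tool", "data": {
  "steps": [
    {"hand":0.0,"translation":[0,0,-0.01],"turn":0},
    {"hand":0.0,"translation":[0,0,-0.01],"turn":0},
    {"hand":0.0,"translation":[0,0,-0.01],"turn":0},
    {"hand":0.0,"translation":[0,0,-0.01],"turn":0},
    {"hand":0.0,"translation":[0,0,-0.01],"turn":0},
    {"hand":0.0,"translation":[0,0,-0.01],"turn":0},
    {"hand":0.0,"translation":[0,0,-0.01],"turn":0},
    {"hand":0.05,"translation":[0,0,0],"turn":0},
    {"hand":0.05,"translation":[0,0,0],"turn":0},
    {"hand":0.05,"translation":[0,0,0],"turn":0}
  ]
}}

```text
t: 43.32
position: [0.6097, -0.0394, 0.1733]
ee_rot: [1.0, -0.013, -0.0, -0.0]
force: [0.6, -0.4, -0.2]
width: 0.0361
```

```bash
python3 -c "
from h import *
print(delta(st(-.05,BAY[5],.106)),observe()['force'],observe()['width'])
c=camera('wrist');save('w15.png',c['frame']);print(proj(c,st(-.05,BAY[5],.134)))"
```

```text
[ 0.9 -0.  67.3] [ 0.55099738 -0.40701553 -0.23403968] 0.036127907548958366
[325.1185879 225.2906405]
```

View pics/w15.png

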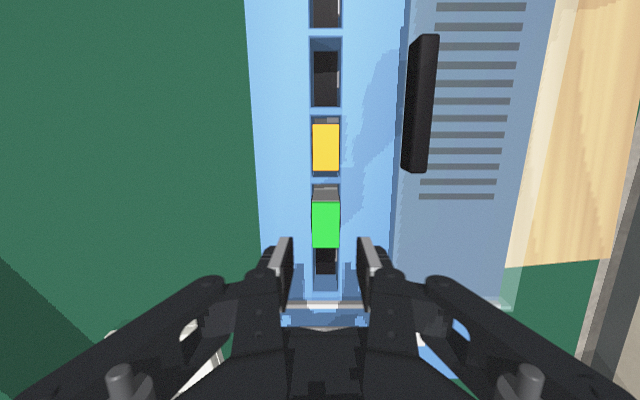

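Emit:
{"op": "drive_tool", "data": {
  "grip_force": 40,
  "steps": [
    {"hand":0.05,"translation":[0.001,0,0.015],"turn":0},
    {"hand":0.05,"translation":[0,0,0.015],"turn":0},
    {"hand":0.05,"translation":[0,0,0.015],"turn":0},
    {"hand":0.05,"translation":[0,0,0.015],"turn":0},
    {"hand":0.05,"translation":[0,0,0.007],"turn":0},
    {"hand":0.0,"translation":[0,0,0],"turn":0},
    {"hand":0.0,"translation":[0,0,0],"turn":0},
    {"hand":0.0,"translation":[0,0,0],"turn":0},
    {"hand":0.0,"translation":[0,0,0],"turn":0},
    {"hand":0.0,"translation":[0,0,0],"turn":0}
  ]
}}

```text
t: 44.2
position: [0.6113, -0.0395, 0.1075]
ee_rot: [1.0, -0.013, 0.0, 0.0]
force: [0.2, -0.9, -0.5]
width: 0.0197
```

Emit:
{"op": "drive_tool", "data": {
  "steps": [
    {"hand":0.0,"translation":[0,0,-0.005],"turn":0},
    {"hand":0.0,"translation":[0,0,-0.01],"turn":0},
    {"hand":0.0,"translation":[0,0,-0.01],"turn":0},
    {"hand":0.0,"translation":[0,0,-0.01],"turn":0},
    {"hand":0.0,"translation":[0,0,-0.01],"turn":0},
    {"hand":0.0,"translation":[0,0,-0.01],"turn":0},
    {"hand":0.0,"translation":[0,0,-0.01],"turn":0},
    {"hand":0.0,"translation":[0,0,-0.01],"turn":0},
    {"hand":0.0,"translation":[0,0,0],"turn":0},
    {"hand":0.0,"translation":[0,0,0],"turn":0}
  ]
}}

```text
t: 45.03
position: [0.6112, -0.0395, 0.1823]
ee_rot: [1.0, -0.013, 0.0, 0.0]
force: [0.3, -0.3, -1.3]
width: 0.0194
```

```bash
python3 -c "
from h import *
c,t=trays();print(delta([.358,-.2757,.18]),ang())
save('t16.png',c['frame'],(120,90,500,310),2)"
```

```text
bin [0.4011 0.2969 0.034 ] [57.9 63.5] 87.1
tray [ 0.3933 -0.3003  0.03  ] [53.9 62. ] 80.5
[-246.6  242.8    1.7] -0.026014452795003393
```

View pics/t16.png

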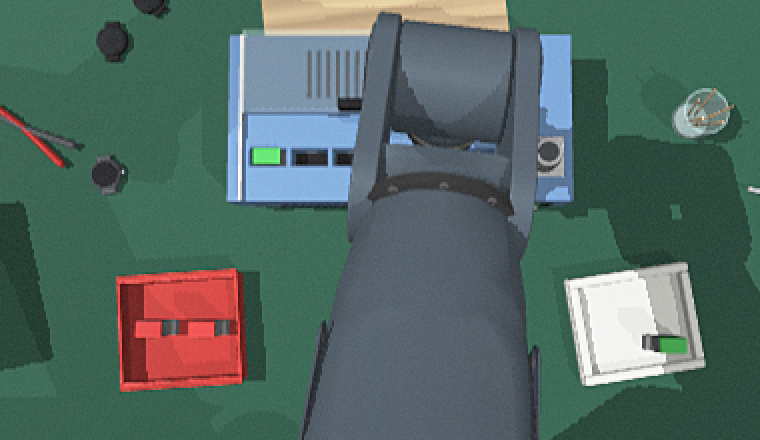

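Emit:
{"op": "drive_tool", "data": {
  "steps": [
    {"hand":0.0,"translation":[-0.012,0.012,0],"turn":0},
    {"hand":0.0,"translation":[-0.026,0.0255,0],"turn":0},
    {"hand":0.0,"translation":[-0.026,0.0255,0],"turn":0},
    {"hand":0.0,"translation":[-0.026,0.0255,0],"turn":0},
    {"hand":0.0,"translation":[-0.026,0.0255,0],"turn":0},
    {"hand":0.0,"translation":[-0.026,0.0255,0],"turn":0},
    {"hand":0.0,"translation":[-0.026,0.0255,0],"turn":0},
    {"hand":0.0,"translation":[-0.026,0.0255,0],"turn":0},
    {"hand":0.0,"translation":[-0.026,0.0255,0],"turn":0},
    {"hand":0.0,"translation":[-0.026,0.0255,0],"turn":0}
  ]
}}

```text
t: 45.92
position: [0.3571, -0.2751, 0.1813]
ee_rot: [1.0, -0.013, -0.0, -0.0]
force: [1.2, -0.3, -0.3]
width: 0.0195
```

Emit:
{"op": "drive_tool", "data": {
  "steps": [
    {"hand":0.0,"translation":[0,0,0],"turn":0},
    {"hand":0.0,"translation":[0,0,0],"turn":0},
    {"hand":0.0,"translation":[0,0,0],"turn":0},
    {"hand":0.0,"translation":[0,0,0],"turn":0},
    {"hand":0.0,"translation":[0,0,0],"turn":0},
    {"hand":0.0,"translation":[0,0,0],"turn":0},
    {"hand":0.0,"translation":[0,0,0],"turn":0},
    {"hand":0.0,"translation":[0,0,0],"turn":0},
    {"hand":0.0,"translation":[0,0,0],"turn":0},
    {"hand":0.0,"translation":[0,0,0],"turn":0}
  ]
}}

```text
t: 46.75
position: [0.3589, -0.2744, 0.1818]
ee_rot: [1.0, -0.013, -0.0, 0.0]
force: [0.3, -0.4, -0.9]
width: 0.0195
```

```bash
python3 -c "
from h import *
c,t=trays();print(delta([.358,-.2757,.047]),ang(),observe()['width'])
save('w17.png',camera('wrist')['frame'])"
```

```text
bin [0.4014 0.2969 0.034 ] [57.7 63.5] 87.1
tray [ 0.3935 -0.2998  0.03  ] [53.8 61.6] 80.5
[ -0.8   1.3 134.8] -0.025876521684526622 0.01932183194668797
```

View pics/w17.png

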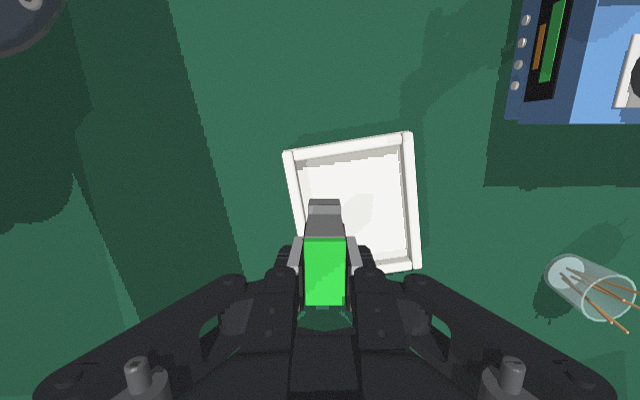

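Emit:
{"op": "drive_tool", "data": {
  "steps": [
    {"hand":0.0,"translation":[0,0.001,0.02],"turn":0},
    {"hand":0.0,"translation":[0,0,0.02],"turn":0},
    {"hand":0.0,"translation":[0,0,0.02],"turn":0},
    {"hand":0.0,"translation":[0,0,0.02],"turn":0},
    {"hand":0.0,"translation":[0,0,0.02],"turn":0},
    {"hand":0.0,"translation":[0,0,0.015],"turn":0},
    {"hand":0.0,"translation":[0,0,0.01],"turn":0},
    {"hand":0.0,"translation":[0,0,0.009],"turn":0},
    {"hand":0.0,"translation":[0,0,0],"turn":0},
    {"hand":0.0,"translation":[0,0,0],"turn":0}
  ]
}}

```text
t: 47.68
position: [0.3589, -0.2756, 0.0479]
ee_rot: [1.0, -0.013, -0.0, -0.0]
force: [0.3, -0.7, -0.7]
width: 0.0198
```

Emit:
{"op": "drive_tool", "data": {
  "steps": [
    {"hand":0.0,"translation":[0,0,0.001],"turn":0},
    {"hand":0.03,"translation":[0,0,0],"turn":0},
    {"hand":0.04,"translation":[0,0,0],"turn":0},
    {"hand":0.05,"translation":[0,0,0],"turn":0},
    {"hand":0.05,"translation":[0,0,0],"turn":0},
    {"hand":0.05,"translation":[0,0,-0.01],"turn":0},
    {"hand":0.05,"translation":[0,0,-0.02],"turn":0},
    {"hand":0.05,"translation":[0,0,-0.03],"turn":0},
    {"hand":0.0,"translation":[0,0,-0.04],"turn":0},
    {"hand":0.0,"translation":[0,0,-0.035],"turn":0}
  ]
}}

```text
t: 48.52
position: [0.3585, -0.2752, 0.1844]
ee_rot: [1.0, -0.013, 0.0, 0.0]
force: [0.3, -0.7, 0.6]
width: 0.0267
```

```bash
python3 -c "
from h import *
save('w18.png',camera('wrist')['frame'])
for i in (1,):print(i,delta(st(-.05,BAY[i],.18)))"
```

```text
1 [ 243.6 -452.2    9.3]
```

View pics/w18.png

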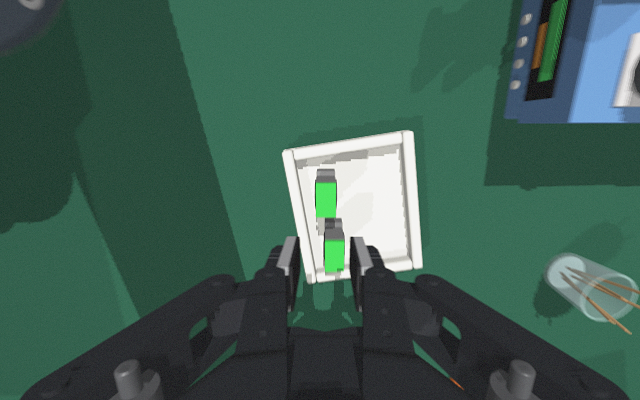

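Both greens are standing in the tray at (326,197) and (334,250). Last one is bay_1.

Emit:
{"op": "drive_tool", "data": {
  "steps": [
    {"hand":0.0,"translation":[0.017,-0.031,0],"turn":0},
    {"hand":0.0,"translation":[0.017,-0.031,0],"turn":0},
    {"hand":0.0,"translation":[0.017,-0.031,0],"turn":0},
    {"hand":0.0,"translation":[0.017,-0.031,0],"turn":0},
    {"hand":0.0,"translation":[0.017,-0.031,0],"turn":0},
    {"hand":0.0,"translation":[0.017,-0.031,0],"turn":0},
    {"hand":0.0,"translation":[0.017,-0.031,0],"turn":0},
    {"hand":0.0,"translation":[0.017,-0.031,0],"turn":0},
    {"hand":0.0,"translation":[0.017,-0.031,0],"turn":0},
    {"hand":0.0,"translation":[0.017,-0.031,0],"turn":0}
  ]
}}

```text
t: 49.4
position: [0.5373, 0.0318, 0.1826]
ee_rot: [1.0, -0.013, 0.0, 0.0]
force: [0.4, 0.0, 0.0]
width: 0.0001
```

Emit:
{"op": "drive_tool", "data": {
  "steps": [
    {"hand":0.0,"translation":[0.018,-0.035,0],"turn":0},
    {"hand":0.0,"translation":[0.018,-0.035,0],"turn":0},
    {"hand":0.0,"translation":[0.018,-0.035,0],"turn":0},
    {"hand":0.0,"translation":[0.018,-0.036,0],"turn":0},
    {"hand":0.0,"translation":[0,0,0.005],"turn":0},
    {"hand":0.0,"translation":[0,0,0.015],"turn":0},
    {"hand":0.0,"translation":[0,0,0.02],"turn":0},
    {"hand":0.0,"translation":[0,0,0.02],"turn":0},
    {"hand":0.0,"translation":[0,0,0],"turn":0},
    {"hand":0.0,"translation":[0,0,0],"turn":0}
  ]
}}

```text
t: 50.23
position: [0.612, 0.1688, 0.1219]
ee_rot: [1.0, -0.013, -0.001, 0.0]
force: [0.1, -0.8, 1.2]
width: 0.0001
```

```bash
python3 -c "
from h import *
print(delta(st(-.05,BAY[1],.1045)),observe()['force'],observe()['width'],ang())"
```

```text
[ 4.   0.2 17.4] [ 0.08819761 -0.8068828   1.2432629 ] 0.00014773499075635313 -0.026086955843603755
```

Emit:
{"op": "drive_tool", "data": {
  "steps": [
    {"hand":0.0,"translation":[0.004,0,0.003],"turn":0},
    {"hand":0.0,"translation":[0,0,0.004],"turn":0},
    {"hand":0.0,"translation":[0,0,0.004],"turn":0},
    {"hand":0.0,"translation":[0,0,0.003],"turn":0},
    {"hand":0.0,"translation":[0,0,0.003],"turn":0},
    {"hand":0.0,"translation":[0,0,0.001],"turn":0},
    {"hand":0.0,"translation":[0,0,0],"turn":0},
    {"hand":0.0,"translation":[0,0,0],"turn":0},
    {"hand":0.0,"translation":[0,0,0],"turn":0},
    {"hand":0.0,"translation":[0,0,0],"turn":0}
  ]
}}

```text
t: 51.07
position: [0.6172, 0.169, 0.1052]
ee_rot: [1.0, -0.013, 0.001, -0.0]
force: [-1.0, -0.3, 10.7]
width: -0.0001
```

Emit:
{"op": "drive_tool", "data": {
  "steps": [
    {"hand":0.0,"translation":[0,0,-0.01],"turn":0},
    {"hand":0.0,"translation":[0,0,-0.01],"turn":0},
    {"hand":0.0,"translation":[0,0,-0.01],"turn":0},
    {"hand":0.0,"translation":[0,0,-0.01],"turn":0},
    {"hand":0.0,"translation":[0,0,-0.01],"turn":0},
    {"hand":0.0,"translation":[0,0,-0.01],"turn":0},
    {"hand":0.0,"translation":[0,0,-0.01],"turn":0},
    {"hand":0.05,"translation":[0,0,0],"turn":0},
    {"hand":0.05,"translation":[0,0,0],"turn":0},
    {"hand":0.05,"translation":[0,0,0],"turn":0}
  ]
}}

```text
t: 51.9
position: [0.6161, 0.1689, 0.1733]
ee_rot: [1.0, -0.013, -0.0, 0.0]
force: [-0.2, 0.3, 0.3]
width: 0.0357
```

```bash
python3 -c "
from h import *
print(delta(st(-.05,BAY[1],.106)),observe()['force'],observe()['width'])
c=camera('wrist');save('w19.png',c['frame']);print(proj(c,st(-.05,BAY[1],.134)))"
```

```text
[-0.2  0.3 67.3] [-0.1850303   0.25208215  0.32375122] 0.03573672792516413
[323.69061412 225.8439492 ]
```

View pics/w19.png

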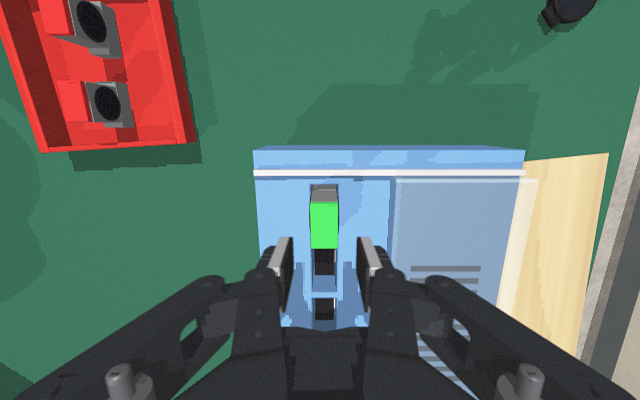

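Emit:
{"op": "drive_tool", "data": {
  "grip_force": 40,
  "steps": [
    {"hand":0.05,"translation":[0,0,0.015],"turn":0},
    {"hand":0.05,"translation":[0,0,0.015],"turn":0},
    {"hand":0.05,"translation":[0,0,0.015],"turn":0},
    {"hand":0.05,"translation":[0,0,0.015],"turn":0},
    {"hand":0.05,"translation":[0,0,0.007],"turn":0},
    {"hand":0.0,"translation":[0,0,0],"turn":0},
    {"hand":0.0,"translation":[0,0,0],"turn":0},
    {"hand":0.0,"translation":[0,0,0],"turn":0},
    {"hand":0.0,"translation":[0,0,0],"turn":0},
    {"hand":0.0,"translation":[0,0,0],"turn":0}
  ]
}}

```text
t: 52.78
position: [0.6167, 0.169, 0.1075]
ee_rot: [1.0, -0.013, 0.0, -0.0]
force: [-0.1, -0.1, -1.4]
width: 0.0191
```

Emit:
{"op": "drive_tool", "data": {
  "steps": [
    {"hand":0.0,"translation":[0,0,-0.005],"turn":0},
    {"hand":0.0,"translation":[0,0,-0.01],"turn":0},
    {"hand":0.0,"translation":[0,0,-0.01],"turn":0},
    {"hand":0.0,"translation":[0,0,-0.01],"turn":0},
    {"hand":0.0,"translation":[0,0,-0.01],"turn":0},
    {"hand":0.0,"translation":[0,0,-0.01],"turn":0},
    {"hand":0.0,"translation":[0,0,-0.01],"turn":0},
    {"hand":0.0,"translation":[0,0,-0.01],"turn":0},
    {"hand":0.0,"translation":[0,0,0],"turn":0},
    {"hand":0.0,"translation":[0,0,0],"turn":0}
  ]
}}

```text
t: 53.62
position: [0.6166, 0.169, 0.1824]
ee_rot: [1.0, -0.013, 0.0, -0.0]
force: [-0.7, 0.2, -0.9]
width: 0.0192
```

```bash
python3 -c "
from h import *
c,t=trays();print(delta([.421,-.296,.18]),ang())
save('t20.png',c['frame'],(120,90,500,310),2)"
```

```text
tray [ 0.3935 -0.3039  0.03  ] [53.9 59.2] 80.0
[-183.1  469.9    1.7] -0.026002773168005002
```

View pics/t20.png

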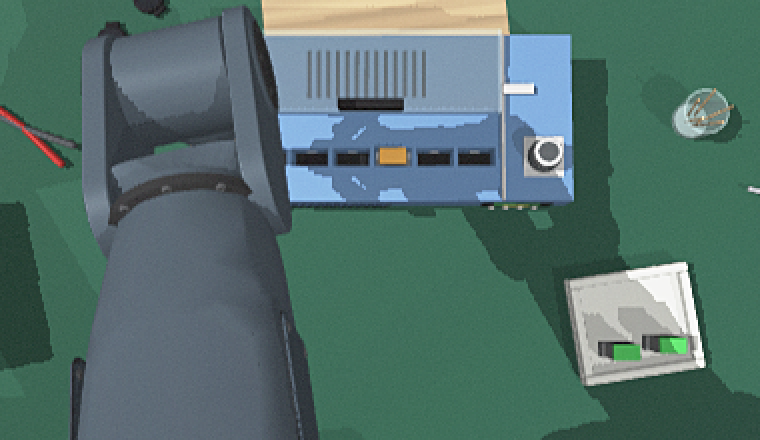

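Emit:
{"op": "drive_tool", "data": {
  "steps": [
    {"hand":0.0,"translation":[-0.012,0.03,0],"turn":0},
    {"hand":0.0,"translation":[-0.012,0.03,0],"turn":0},
    {"hand":0.0,"translation":[-0.012,0.03,0],"turn":0},
    {"hand":0.0,"translation":[-0.012,0.03,0],"turn":0},
    {"hand":0.0,"translation":[-0.012,0.03,0],"turn":0},
    {"hand":0.0,"translation":[-0.012,0.03,0],"turn":0},
    {"hand":0.0,"translation":[-0.012,0.03,0],"turn":0},
    {"hand":0.0,"translation":[-0.012,0.03,0],"turn":0},
    {"hand":0.0,"translation":[-0.012,0.03,0],"turn":0},
    {"hand":0.0,"translation":[-0.012,0.03,0],"turn":0}
  ]
}}

```text
t: 54.5
position: [0.4875, -0.129, 0.1812]
ee_rot: [1.0, -0.013, -0.0, -0.0]
force: [1.7, 0.2, -0.1]
width: 0.0193
```

Emit:
{"op": "drive_tool", "data": {
  "steps": [
    {"hand":0.0,"translation":[-0.012,0.03,0],"turn":0},
    {"hand":0.0,"translation":[-0.012,0.03,0],"turn":0},
    {"hand":0.0,"translation":[-0.012,0.03,0],"turn":0},
    {"hand":0.0,"translation":[-0.012,0.03,0],"turn":0},
    {"hand":0.0,"translation":[-0.012,0.03,0],"turn":0},
    {"hand":0.0,"translation":[-0.003,0.02,0],"turn":0},
    {"hand":0.0,"translation":[0,0,0],"turn":0},
    {"hand":0.0,"translation":[0,0,0],"turn":0},
    {"hand":0.0,"translation":[0,0,0],"turn":0},
    {"hand":0.0,"translation":[0,0,0],"turn":0}
  ]
}}

```text
t: 55.33
position: [0.4214, -0.2951, 0.1815]
ee_rot: [1.0, -0.013, -0.0, -0.0]
force: [-0.5, -0.3, -0.9]
width: 0.019
```

```bash
python3 -c "
from h import *
c,t=trays();print(delta([.421,-.296,.047]),ang(),observe()['width'])
save('w21.png',camera('wrist')['frame'])"
```

```text
bin [0.4013 0.297  0.034 ] [58.  63.6] 87.0
tray [ 0.3919 -0.2914  0.03  ] [53.7 55.5] 81.0
[ -0.4   0.9 134.6] -0.024839922605726747 0.01876589114577284
```

View pics/w21.png

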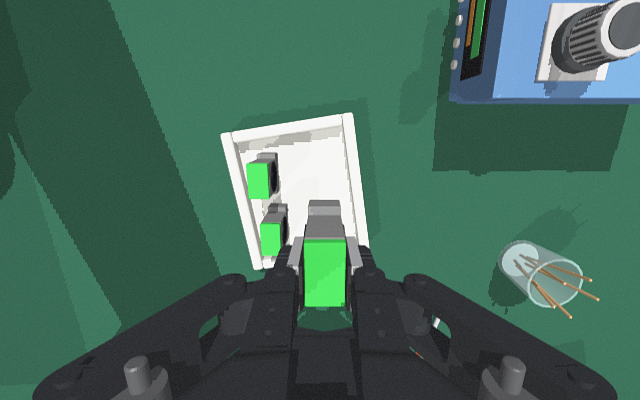

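Emit:
{"op": "drive_tool", "data": {
  "steps": [
    {"hand":0.0,"translation":[0.003,0.001,0.02],"turn":0},
    {"hand":0.0,"translation":[0,0,0.02],"turn":0},
    {"hand":0.0,"translation":[0,0,0.02],"turn":0},
    {"hand":0.0,"translation":[0,0,0.02],"turn":0},
    {"hand":0.0,"translation":[0,0,0.02],"turn":0},
    {"hand":0.0,"translation":[0,0,0.015],"turn":0},
    {"hand":0.0,"translation":[0,0,0.01],"turn":0},
    {"hand":0.0,"translation":[0,0,0.009],"turn":0},
    {"hand":0.0,"translation":[0,0,0],"turn":0},
    {"hand":0.0,"translation":[0,0,0],"turn":0}
  ]
}}

```text
t: 56.27
position: [0.4244, -0.2971, 0.048]
ee_rot: [1.0, -0.013, 0.0, -0.0]
force: [-0.5, 0.2, -0.7]
width: 0.019
```

Emit:
{"op": "drive_tool", "data": {
  "steps": [
    {"hand":0.0,"translation":[0,0,0.001],"turn":0},
    {"hand":0.028,"translation":[0,0,0],"turn":0},
    {"hand":0.035,"translation":[0,0,0],"turn":0},
    {"hand":0.035,"translation":[0,0,0],"turn":0},
    {"hand":0.035,"translation":[0,0,0],"turn":0},
    {"hand":0.035,"translation":[0,0,-0.01],"turn":0},
    {"hand":0.035,"translation":[0,0,-0.02],"turn":0},
    {"hand":0.035,"translation":[0,0,-0.03],"turn":0},
    {"hand":0.05,"translation":[0,0,-0.04],"turn":0},
    {"hand":0.05,"translation":[0,0,-0.035],"turn":0}
  ]
}}

```text
t: 57.1
position: [0.424, -0.297, 0.1845]
ee_rot: [1.0, -0.013, 0.0, 0.0]
force: [-0.3, -0.7, -0.6]
width: 0.0501
```

```bash
python3 -c "
from h import *
save('w22.png',camera('wrist')['frame'])
print(delta([.674,.039,.19]))"
```

```text
[ 238.8 -344.2    0.7]
```

View pics/w22.png

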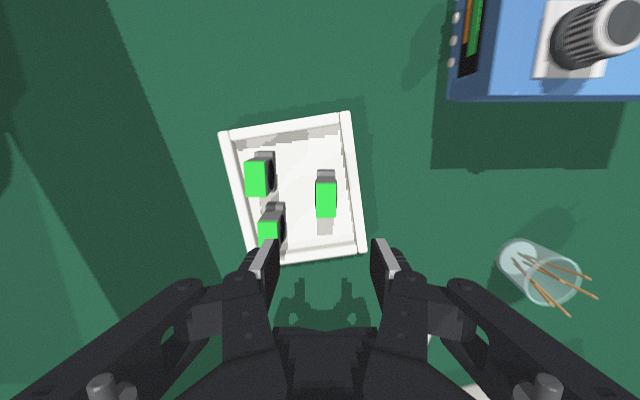

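Emit:
{"op": "drive_tool", "data": {
  "steps": [
    {"hand":0.05,"translation":[0.02,-0.0285,0],"turn":0},
    {"hand":0.05,"translation":[0.02,-0.0285,0],"turn":0},
    {"hand":0.05,"translation":[0.02,-0.0285,0],"turn":0},
    {"hand":0.05,"translation":[0.02,-0.0285,0],"turn":0},
    {"hand":0.05,"translation":[0.02,-0.0285,0],"turn":0},
    {"hand":0.05,"translation":[0.02,-0.0285,0],"turn":0},
    {"hand":0.05,"translation":[0.02,-0.0285,0],"turn":0},
    {"hand":0.05,"translation":[0.02,-0.0285,0],"turn":0},
    {"hand":0.05,"translation":[0.02,-0.0285,0],"turn":0},
    {"hand":0.05,"translation":[0.02,-0.0285,0],"turn":0}
  ]
}}

```text
t: 57.98
position: [0.6323, -0.0158, 0.1827]
ee_rot: [1.0, -0.013, 0.0, 0.0]
force: [0.8, -1.8, -0.2]
width: 0.0499
```

Emit:
{"op": "drive_tool", "data": {
  "steps": [
    {"hand":0.05,"translation":[0.02,-0.0285,0],"turn":0},
    {"hand":0.05,"translation":[0.019,-0.031,0],"turn":0},
    {"hand":0.05,"translation":[0,0,0],"turn":0},
    {"hand":0.05,"translation":[0,0,0],"turn":0},
    {"hand":0.05,"translation":[0,0,0],"turn":0},
    {"hand":0.05,"translation":[0,0,0],"turn":0},
    {"hand":0.05,"translation":[0,0,0],"turn":0},
    {"hand":0.05,"translation":[0,0,0],"turn":0},
    {"hand":0.05,"translation":[0,0,0],"turn":0},
    {"hand":0.05,"translation":[0,0,0],"turn":0}
  ]
}}

```text
t: 58.82
position: [0.672, 0.0406, 0.1819]
ee_rot: [1.0, -0.013, 0.0, -0.0]
force: [0.8, -0.3, -0.1]
width: 0.0504
```

```bash
python3 -c "
from h import *
c=camera('wrist')
save('w23.png',c['frame']);print(proj(c,st(.009,.035,.141)))
print(delta(st(.009,.035,.128)))
c,t=trays();save('t23.png',c['frame'],(120,90,500,310),2)"
```

```text
[323.38500165 229.24878157]
[-0.4  3.7 53.9]
bin [0.4008 0.3097 0.034 ] [58.1 53.2] 88.0
tray [ 0.3946 -0.2999  0.03  ] [52.9 62.1] 80.5
```

View pics/w23.png

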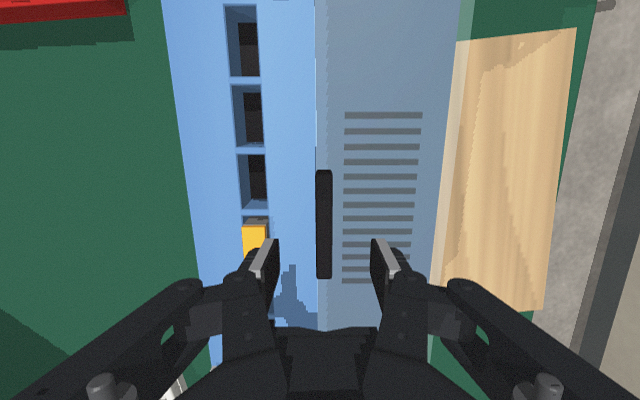

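View pics/t23.png

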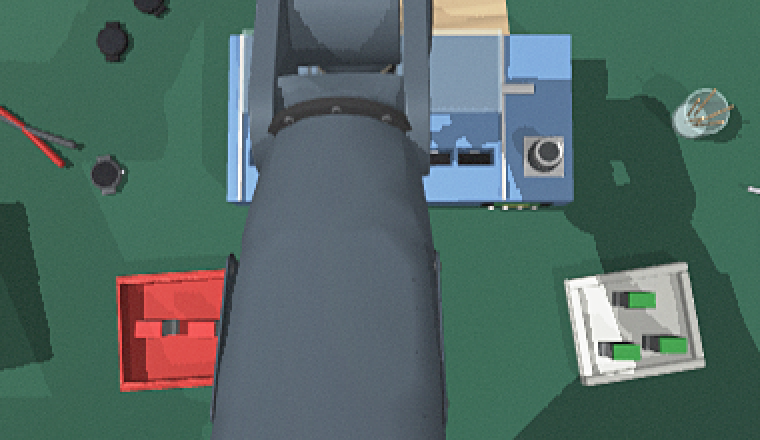

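Emit:
{"op": "drive_tool", "data": {
  "grip_force": 30,
  "steps": [
    {"hand":0.05,"translation":[0,0.002,0.014],"turn":0},
    {"hand":0.05,"translation":[0,0,0.014],"turn":0},
    {"hand":0.05,"translation":[0,0,0.014],"turn":0},
    {"hand":0.05,"translation":[0,0,0.012],"turn":0},
    {"hand":0.0,"translation":[0,0,0],"turn":0},
    {"hand":0.0,"translation":[0,0,0],"turn":0},
    {"hand":0.0,"translation":[0,0,0],"turn":0},
    {"hand":0.0,"translation":[0,0,0],"turn":0},
    {"hand":0.0,"translation":[0,0,0],"turn":0},
    {"hand":0.0,"translation":[0,0,0],"turn":0}
  ]
}}

```text
t: 59.75
position: [0.6714, 0.039, 0.1287]
ee_rot: [1.0, -0.013, -0.001, 0.0]
force: [-7.1, -0.4, 2.7]
width: 0.0108
```

Emit:
{"op": "drive_tool", "data": {
  "steps": [
    {"hand":0.0,"translation":[-0.004,0,0],"turn":0},
    {"hand":0.0,"translation":[-0.01,0,0],"turn":0},
    {"hand":0.0,"translation":[-0.012,0,0],"turn":0},
    {"hand":0.0,"translation":[-0.012,0,0],"turn":0},
    {"hand":0.0,"translation":[-0.012,0,0],"turn":0},
    {"hand":0.0,"translation":[-0.012,0,0],"turn":0},
    {"hand":0.0,"translation":[-0.012,0,0],"turn":0},
    {"hand":0.0,"translation":[-0.012,0,0],"turn":0},
    {"hand":0.0,"translation":[-0.01,0,0],"turn":0},
    {"hand":0.0,"translation":[-0.004,0,0],"turn":0}
  ]
}}

```text
t: 60.58
position: [0.5717, 0.0416, 0.1287]
ee_rot: [1.0, -0.013, 0.001, 0.0]
force: [1.1, -0.1, -1.4]
width: 0.011
```

Emit:
{"op": "drive_tool", "data": {
  "steps": [
    {"hand":0.0,"translation":[-0.001,0,0],"turn":0},
    {"hand":0.0,"translation":[-0.001,0,0],"turn":0},
    {"hand":0.0,"translation":[-0.001,0,0],"turn":0},
    {"hand":0.0,"translation":[-0.001,0,0],"turn":0},
    {"hand":0.0,"translation":[-0.001,0,0],"turn":0},
    {"hand":0.0,"translation":[0,0,0],"turn":0},
    {"hand":0.0,"translation":[0,0,0],"turn":0},
    {"hand":0.0,"translation":[0,0,0],"turn":0},
    {"hand":0.0,"translation":[0,0,0],"turn":0},
    {"hand":0.0,"translation":[0,0,0],"turn":0}
  ]
}}

```text
t: 61.42
position: [0.5681, 0.0416, 0.1287]
ee_rot: [1.0, -0.013, 0.001, 0.0]
force: [-0.3, -1.3, 7.7]
width: 0.011
```

Emit:
{"op": "drive_tool", "data": {
  "steps": [
    {"hand":0.0,"translation":[-0.001,0,0],"turn":0},
    {"hand":0.0,"translation":[-0.001,0,0],"turn":0},
    {"hand":0.0,"translation":[-0.001,0,0],"turn":0},
    {"hand":0.0,"translation":[0,0,0],"turn":0},
    {"hand":0.0,"translation":[0,0,0],"turn":0},
    {"hand":0.0,"translation":[0,0,0],"turn":0},
    {"hand":0.0,"translation":[0,0,0],"turn":0},
    {"hand":0.0,"translation":[0,0,0],"turn":0},
    {"hand":0.0,"translation":[0,0,0],"turn":0},
    {"hand":0.0,"translation":[0,0,0],"turn":0}
  ]
}}

```text
t: 62.25
position: [0.5663, 0.0417, 0.1287]
ee_rot: [1.0, -0.013, 0.002, 0.0]
force: [7.7, -1.2, 2.1]
width: 0.0111
```

```bash
python3 -c "
from h import *
o=observe();print(o['force'],o['position'])"
```

```text
[ 7.68754986 -1.16701385  2.10017273] [0.5663049  0.04168819 0.12869722]
```

At the shut stop (7.7 N reaction). I'll ease off, release, lift away and check.

Emit:
{"op": "drive_tool", "data": {
  "steps": [
    {"hand":0.0,"translation":[0.001,0,0],"turn":0},
    {"hand":0.05,"translation":[0,0,0],"turn":0},
    {"hand":0.05,"translation":[0,0,0],"turn":0},
    {"hand":0.05,"translation":[0,0,0],"turn":0},
    {"hand":0.05,"translation":[0,0,-0.02],"turn":0},
    {"hand":0.05,"translation":[0,0,-0.03],"turn":0},
    {"hand":0.05,"translation":[0,0,-0.03],"turn":0},
    {"hand":0.05,"translation":[-0.03,0,-0.01],"turn":0},
    {"hand":0.05,"translation":[-0.03,0,0],"turn":0},
    {"hand":0.05,"translation":[-0.03,0,0],"turn":0}
  ]
}}

```text
t: 63.08
position: [0.474, 0.0442, 0.2181]
ee_rot: [1.0, -0.013, 0.0, -0.0]
force: [0.3, -0.1, -0.2]
width: 0.05
```

Emit:
{"op": "drive_tool", "data": {
  "steps": [
    {"hand":0.05,"translation":[-0.03,0,0],"turn":0},
    {"hand":0.05,"translation":[-0.03,0,0],"turn":0},
    {"hand":0.05,"translation":[0,0,0],"turn":0},
    {"hand":0.05,"translation":[0,0,0],"turn":0},
    {"hand":0.05,"translation":[0,0,0],"turn":0},
    {"hand":0.05,"translation":[0,0,0],"turn":0},
    {"hand":0.05,"translation":[0,0,0],"turn":0},
    {"hand":0.05,"translation":[0,0,0],"turn":0},
    {"hand":0.05,"translation":[0,0,0],"turn":0},
    {"hand":0.05,"translation":[0,0,0],"turn":0}
  ]
}}

```text
t: 63.92
position: [0.4153, 0.0456, 0.2176]
ee_rot: [1.0, -0.013, -0.0, 0.0]
force: [0.1, 0.3, 0.1]
width: 0.0499
```

```bash
python3 -c "
from h import *
c,t=trays();save('t24.png',c['frame'],(120,90,500,310),2);print(observe()['force'])
c=camera('wrist');save('w24.png',c['frame']);
save('s24.png',camera('scene')['frame'],(160,90,460,310),2.6)"
```

```text
bin [0.4014 0.2973 0.034 ] [57.6 63.7] 86.6
tray [ 0.3945 -0.3001  0.03  ] [52.8 62.6] 80.9
[-0.29466015  0.44944792 -0.2029568 ]
```

View pics/t24.png

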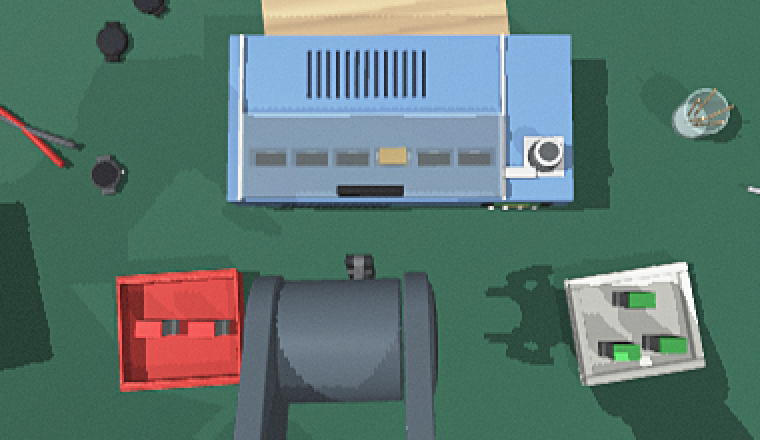

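View pics/s24.png

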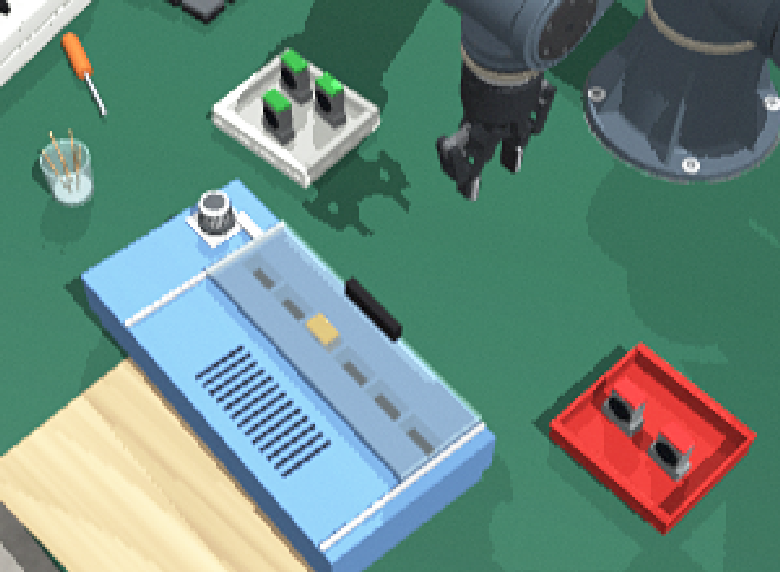

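The cover rib is back at row 185, where it started. Amber is in its bay and all five cassettes are standing in their trays, so I'll hand in.

```bash
python3 -c "
from bench import *
print(sign_off())"
```

```text
the job is handed in; nothing more can be done
None
```

The job is done and handed in, with about 64 s on the clock. No verdict is reported at hand-in.

- **Cover:** it was locked, so I turned the knob anticlockwise about 1.44 rad and slid the cover fully open.
- **Cassettes:** I ejected all five finished ones. The reds from bays 3 and 6 went into the red bin, and the greens from bays 1, 2 and 5 into the foam tray. All five grasps held first time.
- **Shutting:** I slid the cover back until it met its stop with about 8 N.

**Last checks:** In the final pictures all five cassettes stand inside their trays and the amber one is still in its bay. The cover's rib is back at its starting pixel row (185), the watch and swab cup are where they were, and the gripper is clear of everything with no force on it.

No check failed. On bay 6 the press reached about 20 N because I went slightly too deep, but the cassette still sprang up normally. A few tray position readings were off by up to about 1 cm while the arm blocked the view; for the red bin I checked this against the wrist camera, and later unobstructed readings showed neither tray had moved.

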